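# Weigh and kit box pulls from a parts carousel

### The arm

A 6-joint arm with a two-finger parallel gripper is mounted at the origin on the work surface. World frame = base frame: x ahead of the robot, y to its left, z up, the work surface at z = 0. Lengths are in mm, angles in rad, forces in N, time in s.
With the tool pointing down it reaches from about 400 to 925 mm from the base axis. Payload 12.5 kg.
Tool frame: the origin (TCP) lies at the very end of the fingers, on their centre line; the grasp point (between the pads) lies env.grip_point_offset behind it (env.grip_point_offset is the distance from the TCP to the grasp point, in mm); y points along the fingers, z is the direction in which the jaws open and shut, and the axes are right-handed (so a half turn about y gives the same grasp; the last joint's range is limited). The gripper opens to 95 mm and grips with 3 to 60 N. Pads are 20 mm wide; open, the fingers measure 119 mm over their backs; the gripper's body (75 mm by 180 mm) begins 59 mm behind the grasp point.
Start: joints at [1.231, 0.491, 1.559, -0, 1.092, -0.106], TCP at [144.779, 608.018, 214.661] pointing down, gripper open.
Joint ranges: [-3.1, 3.1], [-0.84, 2.19], [0.05, 2.79], [-1.13, 4.28], [0.06, 2.93], [-2.69, 2.69]. Speed limits (rad/s): [2.22, 2.22, 2.79, 3.14, 3.14, 3.14].

### API

Orientations are given as [roll, pitch, yaw] about the fixed x, y, z axes, in that order (R = Rz(yaw) Ry(pitch) Rx(roll)).
In Python, from cell import readout, read_camera, env, nets gives the robot as it stands.
- The arm moves only by the tool apply_moves, never from a script. Its argument "increments" is a list of rows, each a list of 3 entries, a list of its own where there are three numbers: the shift along the tool's x, y, z in cm, then the turn, a rotation vector about the tool's x, y, z in degrees, then the finger opening in cm, from 0 to 9.51. A call has exactly 5 rows; each row shifts and turns the pose as measured when the row begins, along the tool's axes as they then stand; what a row does not reach is not made up. A row lasts 1/8 s, in which the tool goes at most 62.5 mm and 10.7 degrees, less where a joint would pass 70% of its speed; a pose out of reach is approached as far as the arm can. A call with a gripper value outside its range is refused whole. The fingers move at their own pace and stop on an object; the grip force is fixed at half the most. Time passes only in rows, so rows that do not move let the fingers close, or fill a call up. It gives the time, the measured TCP pose, the force and the opening at its end, in the units of the state.
- readout.state(): the state, without advancing time (a new reading comes with each control period).
- read_camera(name): name is "scene" or "side" or "wrist"; returns a dict with "img" (480x640x3 uint8, red, green, blue), "vfov" (degrees; the focal length in pixels is half the picture's height over the tangent of half this angle, whatever the lens; pixels are square), "cx", "cy" (the principal point, pixels), "rvec" (rotation vector, rad) and "tvec" (3), from world to camera coordinates, as OpenCV has them; the wrist camera has in their place "mount" (4x4, takes a point from camera to tool coordinates, whose origin is the TCP and whose axes are the tool frame's). Camera axes: x right, y down, z forward; pixel columns grow to the right and rows downward; lengths in mm; the calibration is good to about 2 mm. A picture is of the moment at which its call begins: read the wrist's pose just before it. There is no depth.
- env.job_done(): hands the job in, once; it reports no verdict.
Trained networks look in a picture, given as the dict that the camera call returned (one of the last four; its "shot" number tells which), for a name from the list of things; names that differ only in an ending like _2 or _b are one class to them, and where a whole thing is asked for, a point or a joint stands for the part that bears it (a point fixed in the world has none). Each returns a list of dicts, best first, with "confidence" (0 to 1); they miss things now and then, are a little off and sometimes report something else, mostly with a low value. They report only what shows in the picture. A call takes as long as a camera call.
- nets.look_for(picture, thing): "point" ([x, y, z] in mm, in the coordinates of the camera as it stood for that picture, good to about 4 mm: the middle of the surface that is visible of it).
- nets.mark_of(picture, thing): "point" ([x, y, z] in mm, in the coordinates of the camera as it stood for that picture, good to about 4 mm: a listed point, or the origin of a listed thing).
The state is a dict: "t": time; "joints": joint angles; "qvel": joint speeds; "tau": joint torques, N m; "eef_pos": TCP position; "tcp_rot": TCP orientation; "ft_force": force on the tool from outside, world axes, zero at the start; "moment": the same for the moment, N m; "opening": opening from 0.0 (shut) to 1.0 (fully open).
Only numpy, scipy, OpenCV 4.12 (cv2) and the standard library are available. Lean on these libraries where they do the work, as an engineer would, in place of code of your own. Each camera call takes 0.05 s, during which the arm holds its last target. There are 200 camera calls.

### The job

Turn the parts carousel to bring each brass box pull with a square back plate into the front opening, and gather all the pulls on the pan of the counting scale. With all of them lying there and let go, press the scale's button fully down and release it, then move all the pulls into the low wooden tray. Leave the odd round finial in the carousel, finish with the carousel's closed-over segment turned to the front opening, and do not push the other things on the bench about.

Things in the scene. Friction and masses are not known exactly. Their poses are not given: they have to be found in the camera images.
- stand: Fixed wooden stand of the carousel, 274 x 274 x 14 mm; origin: centre of its underside, on the turntable's axis; its -x side is the front, facing the robot. Posts carry a clear 4 mm dust cover, top 72 mm above the bench, over all that lies behind a line 40 mm in front of the axis (local x above -0.040 m), but for a 64 mm wide slot for the handle. Parts come out only at the open front, from above.
- opening (a point): Point of the stand in the middle of the front opening, 88 mm in front of the axis, at the height of the turntable's floor (24 mm above the bench). Axes as the stand's.
- rotor: Aluminium turntable 250 mm across, turns endlessly either way about the stand's axis (its z), friction 0.07 N m, stays where left. Origin: under its 6 mm disc, 18 mm above the bench. Five 72-degree segments between a drum of 40 mm radius and the rim of 120 mm inner radius, walls 10 mm high over the floor. The one towards its own -x is closed over with wood; four open compartments lie 72 and 144 degrees either side of it.
- grip (a point): Middle of the handle on the turntable's axis: a wooden bar 62 mm long along the rotor's x axis, 12 mm wide (along y), 28 mm tall; this point is 92 mm above the bench, the bar reaches from 76 to 104 mm. It turns with the rotor; it can be pinched from above across its width, just above the cover, and twisted.
- blank (a point): Middle of the closed-over segment (a wooden plate flush with the walls' tops), 88 mm from the axis on the rotor's -x side, turning with it; at the height of the compartments' floor. To be brought to point opening at the end.
- finial: Odd brass finial: round foot 28 mm across, pointed top, 36 mm tall, no square plate. Origin: centre of its foot. It stands in one compartment and stays in the carousel.
- scale: Fixed counting scale 270 x 190 mm, origin: centre of its underside; its -x side, with the display and button, faces the robot; body top 34 mm above the bench.
- pan (a point): Centre of the scale's flat weighing pan, on its surface, 40 mm above the bench; pan 162 mm (along the scale's x) x 172 mm (along y) inside a lip that stands 8 mm above it. Axes as the scale's.
- count_button (a joint): Travel of the scale's spring push button: 0 up, 0.008 m fully down. Fully down takes 5 N; it springs back.
- count_button_top (a point): Middle of the button's top face (28 mm across), on the scale's front strip; it is pressed straight down.
- tray: Fixed low wooden tray, outside 190 mm (along its x) x 130 mm (along y), walls 5 mm thick and 15 mm high over the bench. Origin: centre of its underside.
- tray_in (a point): Centre of the tray's inner floor, 5 mm above the bench; floor 180 x 120 mm. Axes as the tray's.
- hammer: Bystander: hammer lying on the bench, 260 mm long along its x.
- folder: Bystander: white bone folder, flat, 160 x 22 x 7 mm.
- gluepot: Bystander: closed glass glue jar, 70 mm across, 75 mm tall.
- block: Bystander: cork and wood pressing block, 100 x 45 x 42 mm.
- steelrule: Bystander: steel straightedge, 180 x 28 x 6 mm.
- bowl: Bystander: turned wooden bowl, 150 mm across, 70 mm tall.
- pull1: Brass box pull, two or three alike in a run (None: absent): square back plate 36 x 36 x 6 mm with a round knob 28 mm across standing on it, 34 mm tall in all, about 90 g. Origin: centre of the plate's underside; z: from the plate to the knob. Easily gripped across the knob from above. Starts standing in one compartment of the carousel's turntable.
- pull2: Brass box pull, two or three alike in a run (None: absent): square back plate 36 x 36 x 6 mm with a round knob 28 mm across standing on it, 34 mm tall in all, about 90 g. Origin: centre of the plate's underside; z: from the plate to the knob. Easily gripped across the knob from above. Starts standing in one compartment of the carousel's turntable.
- pull3: Brass box pull, two or three alike in a run (None: absent): square back plate 36 x 36 x 6 mm with a round knob 28 mm across standing on it, 34 mm tall in all, about 90 g. Origin: centre of the plate's underside; z: from the plate to the knob. Easily gripped across the knob from above. Starts standing in one compartment of the carousel's turntable.

How it is judged:
By the outcome, as a careful person would: the job done as asked, in the order asked, and still so for the second after the job is handed in, with the robot touching nothing.
Of pull1, pull2, pull3 only 2 to 3 are there at a start; the rules pass over those that are not, and their reading is None.
At some moment in a run one of pull1, pull2, pull3 may be knocked a few centimetres aside while the robot is not near it.
Once in a run the grip may slacken for a moment while it holds something.
It also fails if it takes over 210 s, if anything falls off the work surface, if the arm or the gripper's body presses on something with over 40 N, if the wrist force passes 120 N, or if a joint passes its speed limit or range.

## Working session

There is one attempt and no reset: what is moved stays moved. The work goes in short steps, Python scripts to look and compute and a tool call to move; the robot and the scene stay as the last step left them, time stands still between calls to the robot, and variables do not carry over. Pictures are saved under pics/ and viewed, about 12 in all and at most 16, crops included, and the job is handed in when it is done.

Besides the shell and the picture viewer there is one more tool, called after "Request:" as name(argument=value, ...), one argument or row to a line, values as JSON. apply_moves: Moves the arm, as the interface text tells. Its arguments: {"type":"object","properties":{"increments":{"type":"array"}},"required":["increments"]}

```bash
ls; mkdir -p pics
cat > h.py <<'E'
import numpy as np,cv2
from scipy.spatial.transform import Rotation as R
from cell import readout,read_camera,env,nets
def tool():
    s=readout.state();T=np.eye(4);T[:3,:3]=R.from_euler('xyz',s['tcp_rot']).as_matrix();T[:3,3]=s['eef_pos'];return T,s
def shot(n):
    T,s=tool();p=read_camera(n)
    if n=='wrist': C=T@np.array(p['mount'])
    else:
        W=np.eye(4);W[:3,:3]=cv2.Rodrigues(np.array(p['rvec'],float))[0];W[:3,3]=np.ravel(p['tvec']);C=np.linalg.inv(W)
    return p,C
def w(C,pt): return (C@np.append(pt,1))[:3]
def save(p,name): cv2.imwrite('pics/'+name,p['img'][:,:,::-1])
def find(p,C,thing,f='mark_of',minc=0.2):
    return [(np.round(w(C,d['point']),0).tolist(),round(d['confidence'],2)) for d in getattr(nets,f)(p,thing) if d['confidence']>=minc]
def ray(p,C,u,v,z):
    f=240/np.tan(np.radians(p['vfov'])/2);d=C[:3,:3]@np.array([(u-p['cx'])/f,(v-p['cy'])/f,1]);o=C[:3,3]
    return o+d*(z-o[2])/d[2]
E
python3 - <<'E'
from h import *
print(env.grip_point_offset); T,s=tool();print(T.round(3),s)
for n in['scene','side']:
    p,C=shot(n);save(p,n+'0.png');print(n,C[:3,3],p['vfov'])
    for t in['stand','opening','rotor','grip','blank','finial','scale','pan','count_button_top','tray','tray_in','pull1','hammer','gluepot','bowl','block','steelrule','folder']:
        print(t,find(p,C,t))
p,C=shot('wrist');save(p,'w0.png')
E
```

```text
pics
18.8
[[ 9.73000e-01 -0.00000e+00  2.32000e-01  1.44703e+02]
 [-2.32000e-01 -1.00000e-03  9.73000e-01  6.07749e+02]
 [-0.00000e+00 -1.00000e+00 -1.00000e-03  2.14042e+02]
 [ 0.00000e+00  0.00000e+00  0.00000e+00  1.00000e+00]] {'t': 0.0, 'joints': array([ 1.23138161e+00,  4.91569373e-01,  1.55949040e+00, -2.70427465e-05,
        1.09168706e+00, -1.05592087e-01]), 'qvel': array([ 9.88247674e-04,  1.27851998e-03,  3.13786176e-05, -4.33346049e-04,
        1.63028581e-04,  3.18256760e-05]), 'tau': array([-6.05133464e-04, -6.12642932e+01, -2.58177692e+01,  6.91834255e-02,
        4.83019010e-02, -1.19616770e-04]), 'eef_pos': array([144.70307757, 607.7493804 , 214.04155025]), 'tcp_rot': array([-1.57194660e+00,  9.77955959e-05, -2.33810209e-01]), 'ft_force': array([ 0.21557736, -0.01110494, -0.36727736]), 'moment': array([ 0.00022216, -0.03165351, -0.06255923]), 'opening': 0.9974132133049045}
scene [984.6888951  855.89884787 897.89237428] 52.737664040921956
stand [([561.0, 224.0, -3.0], 0.93)]
opening []
rotor [([557.0, 224.0, 20.0], 0.94)]
grip [([560.0, 221.0, 86.0], 0.78)]
blank [([5
[... 1054 characters left out ...]
), ([591.0, 151.0, 25.0], 0.51)]
scale [([611.0, -121.0, 1.0], 0.73)]
pan [([648.0, -122.0, 41.0], 0.84), ([561.0, 226.0, -1.0], 0.63), ([614.0, -118.0, 4.0], 0.48), ([404.0, 481.0, 2.0], 0.27)]
count_button_top [([504.0, -157.0, 57.0], 0.42)]
tray [([490.0, -365.0, -0.0], 0.98), ([330.0, 273.0, 0.0], 0.37)]
tray_in [([487.0, -372.0, 5.0], 0.6)]
pull1 [([486.0, 276.0, 27.0], 0.72), ([498.0, 173.0, 26.0], 0.57)]
hammer [([329.0, 271.0, -0.0], 0.64)]
gluepot [([395.0, 45.0, -1.0], 0.67)]
bowl [([690.0, -384.0, 1.0], 0.8), ([558.0, 231.0, 0.0], 0.65)]
block [([404.0, 482.0, 1.0], 0.71), ([648.0, -122.0, 40.0], 0.22)]
steelrule [([294.0, -261.0, 2.0], 0.71)]
folder [([385.0, -134.0, 1.0], 0.95)]
```

View pics/scene0.png

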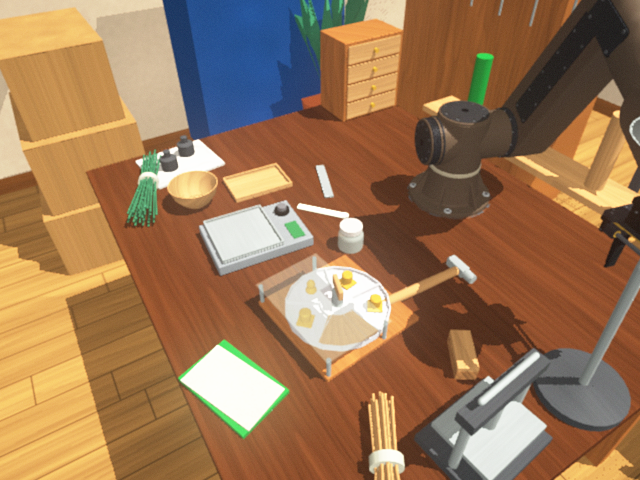

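View pics/side0.png

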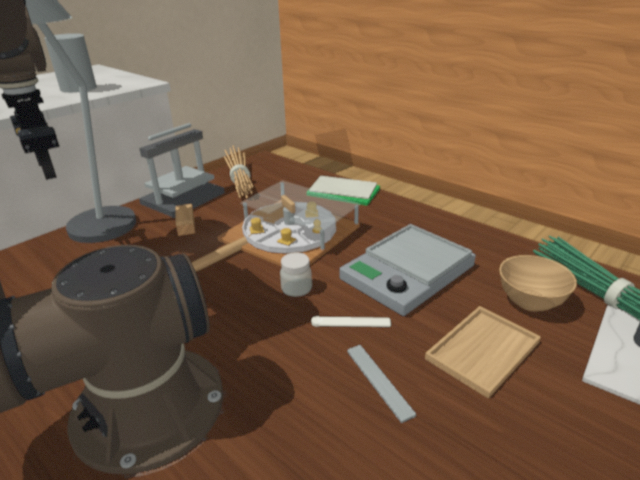

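The picture shows four brass items in the carousel: two at the front (scene about 347,278 and 376,300), and two at the back under the cover (311,286 and 305,317). The closed segment faces back-left. I'll go above the opening with the wrist camera.

Request:
apply_moves(
  increments=[
    [[4.0,-0.9,-3.0],[0,0,0],9.5],
    [[4.0,-0.9,-3.0],[0,0,0],9.5],
    [[4.0,-0.9,-3.0],[0,0,0],9.5],
    [[4.0,-0.9,-3.0],[0,0,0],9.5],
    [[4.0,-0.9,-3.0],[0,0,0],9.5],
  ],
)

```text
t: 2.58
eef_pos: [307.1, 412.3, 260.0]
tcp_rot: [-1.571, -0.0, -0.228]
ft_force: [0.4, 0.2, 0.4]
opening: 0.998
```

Request:
apply_moves(
  increments=[
    [[4.0,-0.9,-3.0],[0,0,0],9.5],
    [[4.0,-0.9,-3.0],[0,0,0],9.5],
    [[4.0,-0.9,-3.0],[0,0,0],9.5],
    [[4.0,-0.9,-3.0],[0,0,0],9.5],
    [[4.0,-0.9,-3.0],[0,0,0],9.5],
  ],
)

```text
t: 3.2
eef_pos: [472.4, 213.9, 307.6]
tcp_rot: [-1.569, -0.002, -0.228]
ft_force: [0.8, 1.7, -0.4]
opening: 1.0
```

Run:
```python
from h import *
T,s=tool();print(s['t'],T.round(3))
p,C=shot('wrist');save(p,'w1.png');print(np.array(p['mount']).round(2),p['vfov'])
for t in['stand','grip','opening','blank','finial','pull1']: print(t,find(p,C,t),find(p,C,t,'look_for') if t in('finial','pull1') else '')
```

```text
3.2 [[ 9.74000e-01  2.00000e-03  2.26000e-01  4.72402e+02]
 [-2.26000e-01  1.00000e-03  9.74000e-01  2.13912e+02]
 [ 2.00000e-03 -1.00000e+00  2.00000e-03  3.07639e+02]
 [ 0.00000e+00  0.00000e+00  0.00000e+00  1.00000e+00]]
[[   0.      0.96    0.29  -79.78]
 [   0.     -0.29    0.96 -171.14]
 [   1.     -0.     -0.     -0.76]
 [   0.      0.      0.      1.  ]] 70.24260182850787
stand [([562.0, 226.0, 19.0], 0.63)] 
grip [([564.0, 220.0, 91.0], 0.79)] 
opening [] 
blank [] 
finial [] []
pull1 [([504.0, 175.0, 22.0], 0.9), ([486.0, 270.0, 27.0], 0.78)] [([499.0, 175.0, 49.0], 0.87), ([484.0, 265.0, 55.0], 0.63), ([520.0, -81.0, 35.0], 0.56)]
```

View pics/w1.png

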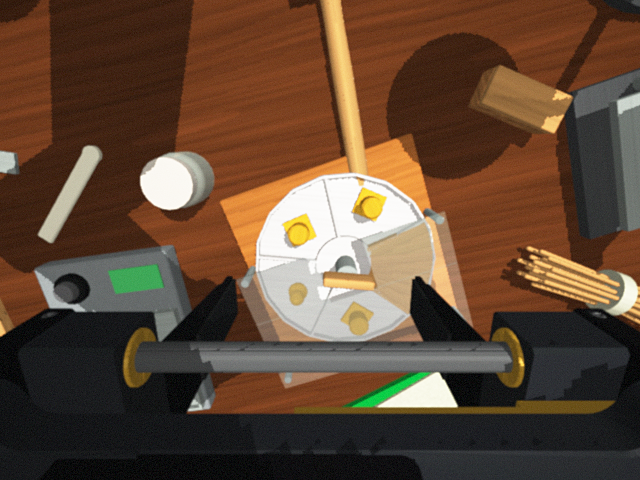

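Wrist view: square-plate pulls at px (299,232) and (370,205) at the open front, a third at (358,318) under the cover, round finial at (298,293). Handle bar from (325,279) to (376,284). I'll compute positions.

Run:
```python
from h import *
p,C=shot('wrist')
im=p['img'][150:390,220:480]; cv2.imwrite('pics/z1.png',cv2.resize(im,None,fx=3,fy=2.5*1)[:,:,::-1] if 0 else cv2.resize(im,(650,600),interpolation=3)[:,:,::-1])
for n,u,v,z in[('A',371,207,58),('B',299,234,58),('third',358,320,58),('finial',298,293,58),('h1',325,279,104),('h2',376,284,104)]:print(n,ray(p,C,u,v,z).round(0))
```

```text
A [485. 273.  58.]
B [498. 177.  58.]
third [636. 226.  58.]
finial [578. 156.  58.]
h1 [547. 200. 104.]
h2 [567. 257. 104.]
```

View pics/z1.png

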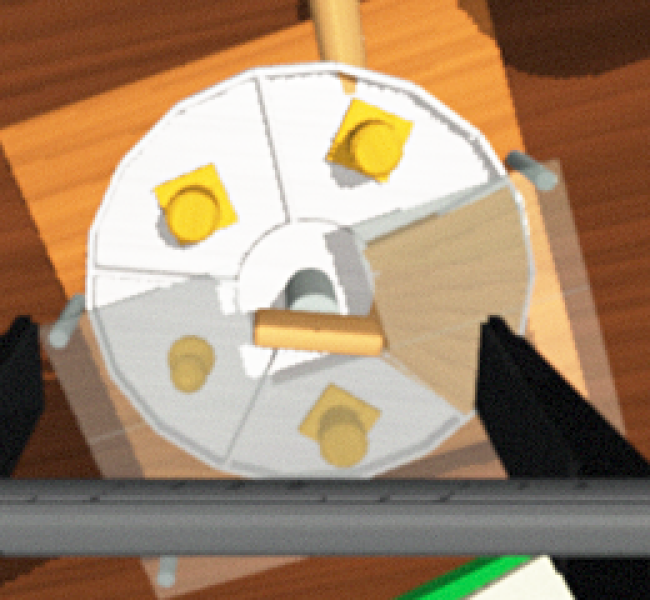

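```bash
cat >> h.py <<'E'
def plan(wps,step=60,dt=0.125):
    """wps: (x,y,z,jaw_deg,opening_cm[,step|hold rows if same pose]) -> prints rows, 5 per call; jaw = world angle of tool z (mod 180)"""
    T,s=tool();p=T[:3,3].copy();a=np.degrees(np.arctan2(T[1,2],T[0,2]));Rm=T[:3,:3];out=[]
    for i,wp in enumerate(wps):
        q=np.array(wp[:3],float);b=wp[3];st=wp[5] if len(wp)>5 else step
        d=q-p;da=(b-a+90)%180-90 if len(wp)<7 else b-a
        if np.linalg.norm(d)<.5 and abs(da)<.5:
            out+=[[[0,0,0],[0,0,0],wp[4]]]*int(st);continue
        n=int(np.ceil(max(np.linalg.norm(d)/st,abs(da)/10)))
        for k in range(n):
            t=np.radians(a+da*k/n);z=np.array([np.cos(t),np.sin(t),0]);y=np.array([0,0,-1.]);x=np.cross(y,z)
            v=d/n/10
            if i==0 and k==0: # level the tool
                Rt=np.column_stack([x,y,z]);lv=np.degrees(R.from_matrix(Rm.T@Rt).as_rotvec())
            else: lv=np.zeros(3)
            out.append([np.round([v@x,v@y,v@z],1 if np.linalg.norm(v)>1.5 else 2).tolist(),np.round([lv[0],lv[1]-da/n,lv[2]],1).tolist(),wp[4]])
        p=q;a+=da
    while len(out)%5: out.append([[0,0,0],[0,0,0],out[-1][2]])
    print('t',s['t'],'joints',s['joints'].round(2),'jaw end',round(a,1))
    for i in range(0,len(out),5): print(str(out[i:i+5]).replace(' ','').replace('.0,',',').replace('.0]',']').replace('-0,','0,'))
E
python3 - <<'E'
from h import *
plan([(500,176,110,92,6),(500,176,33,92,6,30)])
E
```

```text
t 3.7 joints [ 0.3   0.25  1.69  0.    1.21 -1.04] jaw end 92.0
[[[0.9,4.9,-0.8],[-0.1,-3.7,0.1],6],[[0.9,4.9,-0.9],[0,-3.7,0],6],[[0.8,4.9,-0.9],[0,-3.7,0],6],[[0.8,4.9,-1],[0,-3.7,0],6],[[0,2.6,0],[0,0,0],6]]
[[[0,2.6,0],[0,0,0],6],[[0,2.6,0],[0,0,0],6],[[0,0,0],[0,0,0],6],[[0,0,0],[0,0,0],6],[[0,0,0],[0,0,0],6]]
```

Request:
apply_moves(
  increments=[
    [[0.9,4.9,-0.8],[-0.1,-3.7,0.1],6],
    [[0.9,4.9,-0.9],[0,-3.7,0],6],
    [[0.8,4.9,-0.9],[0,-3.7,0],6],
    [[0.8,4.9,-1],[0,-3.7,0],6],
    [[0,0,0],[0,0,0],6],
  ],
)

```text
t: 4.32
eef_pos: [500.7, 178.8, 107.5]
tcp_rot: [-1.57, -0.004, 0.045]
ft_force: [-1.0, 0.5, 0.6]
opening: 0.633
```

Run:
```python
from h import *
p,C=shot('wrist');save(p,'w2.png')
print(find(p,C,'pull1'),find(p,C,'pull1','look_for'))
plan([(500,176,33,92,6,28)])
```

```text
[([487.0, 268.0, 25.0], 0.87), ([507.0, 172.0, 24.0], 0.7)] [([496.0, 173.0, 54.0], 0.65), ([484.0, 266.0, 55.0], 0.57)]
t 4.475 joints [ 0.22  0.49  1.9   0.    0.74 -1.4 ] jaw end 92.0
[[[-0.1,2.6,-0.1],[-0.1,0.2,0.6],6],[[-0.1,2.6,-0.1],[0,0.2,0],6],[[-0.1,2.6,-0.1],[0,0.2,0],6],[[0,0,0],[0,0,0],6],[[0,0,0],[0,0,0],6]]
```

View pics/w2.png

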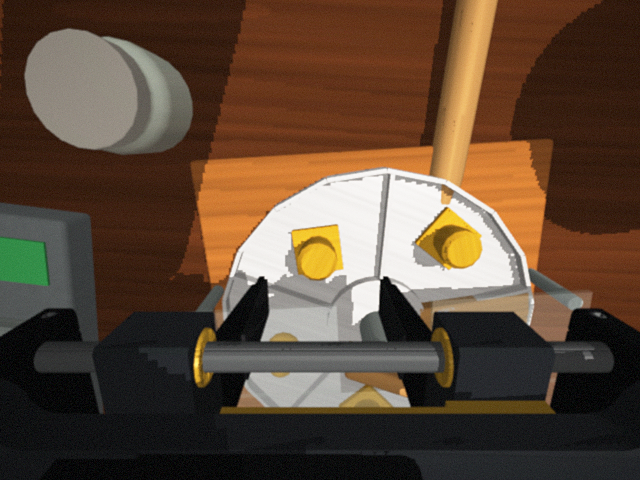

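Run:
```python
from h import *
p,C=shot('wrist')
print(ray(p,C,317,259,58),ray(p,C,460,248,58))
p,C=shot('side')
for t in['pan','scale','count_button_top','tray','tray_in']:print(t,find(p,C,t,minc=.5),find(p,C,t,'look_for'))
plan([(498,176,33,92,6,28)])
```

```text
[502.88687945 174.06745257  58.        ] [490.49897405 272.50906654  58.        ]
pan [([650.0, -125.0, 41.0], 0.73)] [([579.0, -141.0, 39.0], 0.68)]
scale [([610.0, -120.0, 2.0], 0.68)] [([577.0, -135.0, 42.0], 0.76)]
count_button_top [] []
tray [([485.0, -367.0, 1.0], 0.71)] [([480.0, -368.0, 6.0], 0.8), ([577.0, -142.0, 42.0], 0.23)]
tray_in [([483.0, -370.0, 6.0], 0.7)] [([478.0, -375.0, 5.0], 0.59), ([288.0, -273.0, 2.0], 0.57)]
t 5.075 joints [ 0.22  0.5   1.9   0.    0.74 -1.4 ] jaw end 92.0
[[[-0.1,2.6,-0.1],[-0.1,0.2,0.5],6],[[-0.1,2.6,-0.1],[0,0.2,0],6],[[-0.1,2.6,-0.1],[0,0.2,0],6],[[0,0,0],[0,0,0],6],[[0,0,0],[0,0,0],6]]
```

Request:
apply_moves(
  increments=[
    [[0,2.5,-0.1],[-0.1,0.2,0.5],6],
    [[0,2.5,-0.1],[0,0,0],6],
    [[0,2.5,-0.1],[0,0,0],6],
    [[0,0,0],[0,0,0],2],
    [[0,0,0],[0,0,0],2],
  ],
)

```text
t: 5.7
eef_pos: [503.3, 176.2, 34.1]
tcp_rot: [-1.57, -0.002, 0.041]
ft_force: [0.2, -0.1, 0.3]
opening: 0.473
```

Request:
apply_moves(
  increments=[
    [[0,0,0],[0,0,0],2],
    [[0,0,0],[0,0,0],2],
    [[0,0,0],[0,0,0],2],
    [[0,-1,0],[0,0,0],2],
    [[0,-4,0],[0,0,0],2],
  ],
)

```text
t: 6.32
eef_pos: [502.7, 176.1, 85.9]
tcp_rot: [-1.571, -0.0, 0.041]
ft_force: [0.2, 0.6, -0.5]
opening: 0.287
```

Run:
```python
from h import *
plan([(500,176,130,92,2),(560,40,170,92,2,55),(600,-122,120,92,2,55),(600,-122,55,92,2,30)])
```

```text
t 6.325 joints [ 0.21  0.53  1.91  0.    0.69 -1.4 ] jaw end 92.0
[[[-0.3,-4.4,0],[0,0.4,0],2],[[1.8,-1.3,-4.6],[0,0,0],2],[[1.8,-1.3,-4.6],[0,0,0],2],[[1.8,-1.3,-4.6],[0,0,0],2],[[0.9,1.2,-4.1],[0,0,0],2]]
[[[0.9,1.2,-4.1],[0,0,0],2],[[0.9,1.2,-4.1],[0,0,0],2],[[0.9,1.2,-4.1],[0,0,0],2],[[0,2.2,0],[0,0,0],2],[[0,2.2,0],[0,0,0],2]]
[[[0,2.2,0],[0,0,0],2],[[0,0,0],[0,0,0],2],[[0,0,0],[0,0,0],2],[[0,0,0],[0,0,0],2],[[0,0,0],[0,0,0],2]]
```

Request:
apply_moves(
  increments=[
    [[0,-4.4,0],[0,0.4,0],2],
    [[1.8,-1.3,-4.6],[0,0,0],2],
    [[1.8,-1.3,-4.6],[0,0,0],2],
    [[1.8,-1.3,-4.6],[0,0,0],2],
    [[0.9,1.2,-4.1],[0,0,0],2],
  ],
)

```text
t: 6.95
eef_pos: [574.4, -2.9, 167.2]
tcp_rot: [-1.571, -0.01, 0.04]
ft_force: [0.2, -0.4, -1.7]
opening: 0.286
```

Request:
apply_moves(
  increments=[
    [[0.9,1.2,-4.1],[0,0,0],2],
    [[0.9,1.2,-4.1],[0,0,0],2],
    [[0.9,1.2,-4.1],[0,0,0],2],
    [[0,0,0],[0,0,0],2],
    [[0,0,0],[0,0,0],2],
  ],
)

```text
t: 7.58
eef_pos: [607.0, -131.0, 133.4]
tcp_rot: [-1.571, -0.011, 0.036]
ft_force: [-0.0, 0.4, -0.9]
opening: 0.285
```

Run:
```python
from h import *
p,C=shot('wrist');save(p,'w3.png')
for t in['pan','scale','count_button_top','pull1']:print(t,find(p,C,t),find(p,C,t,'look_for'))
plan([(600,-122,53,92,2,30)])
```

```text
pan [] [([555.0, -115.0, 42.0], 0.57)]
scale [([613.0, -120.0, 2.0], 0.97)] [([557.0, -117.0, 41.0], 0.57)]
count_button_top [([506.0, -155.0, 53.0], 0.72)] []
pull1 [([605.0, -134.0, 124.0], 0.95)] [([597.0, -135.0, 153.0], 0.67)]
t 8.025 joints [-0.32  0.57  1.66  0.    0.9  -1.93] jaw end 92.0
[[[-0.2,2.7,0.3],[0,0,0.7],2],[[-0.2,2.7,0.3],[0,0,0],2],[[-0.2,2.7,0.3],[0,0,0],2],[[0,0,0],[0,0,0],2],[[0,0,0],[0,0,0],2]]
```

View pics/w3.png

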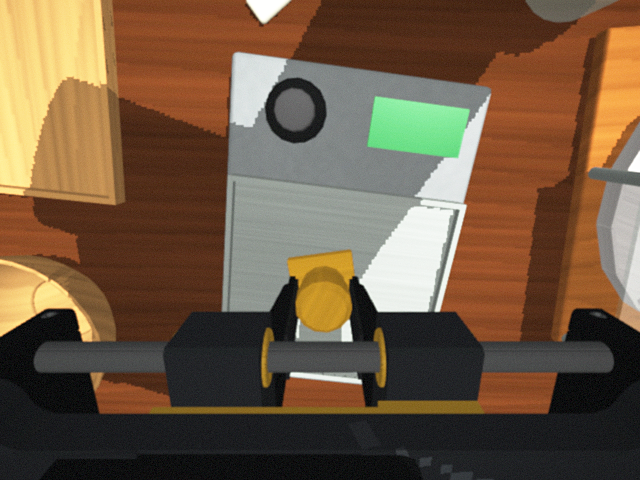

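Request:
apply_moves(
  increments=[
    [[-0.3,2.6,0.3],[0,0,0.7],2],
    [[-0.3,2.6,0.3],[0,0,0],2],
    [[-0.2,2.6,0.3],[0,0,0],2],
    [[0,0.3,0],[0,0,0],2],
    [[0,0,0],[0,0,0],2],
  ],
)

```text
t: 8.65
eef_pos: [600.3, -122.0, 51.9]
tcp_rot: [-1.573, -0.002, 0.038]
ft_force: [0.3, 0.9, -1.3]
opening: 0.287
```

Run:
```python
from h import *
T,s=tool();print(s['eef_pos'],s['ft_force'])
p,C=shot('side');print(find(p,C,'pull1'),find(p,C,'pull1','look_for'))
```

```text
[ 600.27907247 -122.00132599   51.89179963] [ 0.27913562  0.9274843  -1.30958138]
[([596.0, -122.0, 42.0], 0.74), ([488.0, 277.0, 26.0], 0.61)] [([584.0, -125.0, 55.0], 0.72), ([483.0, 269.0, 38.0], 0.67)]
```

Request:
apply_moves(
  increments=[
    [[0,0.1,0],[0,0,0],2],
    [[0,0,0],[0,0,0],5],
    [[0,0,0],[0,0,0],6],
    [[0,0,0],[0,0,0],6],
    [[0,-2,0],[0,0,0],6],
  ],
)

```text
t: 9.43
eef_pos: [600.3, -122.2, 71.8]
tcp_rot: [-1.573, -0.003, 0.038]
ft_force: [0.2, -0.5, 0.9]
opening: 0.617
```

Run:
```python
from h import *
plan([(600,-122,130,92,6,58),(560,40,170,95,6,58),(490,272,110,95,6,58)])
```

```text
t 9.425 joints [-0.31  0.64  1.72 -0.    0.77 -1.92] jaw end 95.0
[[[0,-2.9,0],[0.1,0.1,0.2],6],[[0,-2.9,0],[0,0.1,0],6],[[-1.1,-1.3,5.4],[0,-1,0],6],[[-1,-1.3,5.5],[0,-1,0],6],[[-1,-1.3,5.5],[0,-1,0],6]]
[[[-1,1.2,4.7],[0,0,0],6],[[-1,1.2,4.7],[0,0,0],6],[[-1,1.2,4.7],[0,0,0],6],[[-1,1.2,4.7],[0,0,0],6],[[-1,1.2,4.7],[0,0,0],6]]
```

Request:
apply_moves(
  increments=[
    [[0,-2.9,0],[0.1,0,0.2],6],
    [[0,-2.9,0],[0,0,0],6],
    [[-1.1,-1.3,5.4],[0,-1,0],6],
    [[-1,-1.3,5.5],[0,-1,0],6],
    [[-1,-1.3,5.5],[0,-1,0],6],
  ],
)

```text
t: 10.05
eef_pos: [560.4, 40.6, 172.0]
tcp_rot: [-1.571, -0.001, 0.085]
ft_force: [1.0, 0.8, -0.0]
opening: 0.635
```

Request:
apply_moves(
  increments=[
    [[-1,1.2,4.7],[0,0,0],6],
    [[-1,1.2,4.7],[0,0,0],6],
    [[-1,1.2,4.7],[0,0,0],6],
    [[-1,1.2,4.7],[0,0,0],6],
    [[-0.9,1.2,4.7],[0,0,0],6],
  ],
)

```text
t: 10.68
eef_pos: [489.8, 278.5, 113.0]
tcp_rot: [-1.571, -0.008, 0.086]
ft_force: [0.4, -1.1, 0.1]
opening: 0.631
```

Run:
```python
from h import *
p,C=shot('wrist');save(p,'w4.png');T,s=tool();print(s['eef_pos'])
print(find(p,C,'pull1'),find(p,C,'pull1','look_for'))
plan([(488,272,33,95,6,28)])
p,C=shot('side')
print(find(p,C,'pull1'),find(p,C,'pull1','look_for'))
```

```text
[487.77057568 282.39381747 111.63874297]
[([487.0, 269.0, 28.0], 0.61)] [([483.0, 270.0, 61.0], 0.56)]
t 10.825 joints [ 0.4   0.53  1.82 -0.    0.79 -1.26] jaw end 95.0
[[[-0.1,2.7,-0.2],[0,0,0.4],6],[[-0.1,2.7,-0.2],[0,0,0],6],[[-0.1,2.7,-0.2],[0,0,0],6],[[0,0,0],[0,0,0],6],[[0,0,0],[0,0,0],6]]
[([486.0, 272.0, 27.0], 0.73), ([596.0, -124.0, 41.0], 0.53)] [([530.0, 208.0, 23.0], 0.67), ([482.0, 264.0, 39.0], 0.56), ([588.0, -127.0, 54.0], 0.54)]
```

Request:
apply_moves(
  increments=[
    [[-0.1,2.6,-0.3],[0,0,0.4],6],
    [[-0.1,2.6,-0.2],[0,0,0],6],
    [[-0.1,2.6,-0.2],[0,0,0],6],
    [[0,0,0],[0,0,0],4],
    [[0,0,0],[0,0,0],2],
  ],
)

```text
t: 11.6
eef_pos: [492.8, 264.0, 36.9]
tcp_rot: [-1.57, -0.006, 0.077]
ft_force: [0.3, 1.4, 1.1]
opening: 0.473
```

Request:
apply_moves(
  increments=[
    [[0,0,0],[0,0,0],2],
    [[0,0,0],[0,0,0],2],
    [[0,0,0],[0,0,0],2],
    [[0,-1,0],[0,0,0],2],
    [[0,-4,0],[0,0,0],2],
  ],
)

```text
t: 12.22
eef_pos: [492.3, 263.6, 88.9]
tcp_rot: [-1.57, -0.005, 0.077]
ft_force: [-0.6, -0.5, -0.9]
opening: 0.289
```

Run:
```python
from h import *
plan([(488,272,130,95,2),(580,40,170,92,2,55),(655,-124,120,90,2,55),(655,-124,120,90,2,1)])
```

```text
t 12.225 joints [ 0.37  0.56  1.85 -0.    0.73 -1.27] jaw end 90.0
[[[-0.4,-4.1,0.9],[0,-0.6,0.3],2],[[1.4,-0.8,-4.8],[0,0.6,0],2],[[1.5,-0.8,-4.8],[0,0.6,0],2],[[1.5,-0.8,-4.8],[0,0.6,0],2],[[1.6,-0.8,-4.7],[0,0.6,0],2]]
[[[1.6,-0.8,-4.7],[0,0.6,0],2],[[1.7,1.2,-4.2],[0,0.5,0],2],[[1.8,1.2,-4.1],[0,0.5,0],2],[[1.8,1.2,-4.1],[0,0.5,0],2],[[1.8,1.2,-4.1],[0,0.5,0],2]]
[[[0,0,0],[0,0,0],2],[[0,0,0],[0,0,0],2],[[0,0,0],[0,0,0],2],[[0,0,0],[0,0,0],2],[[0,0,0],[0,0,0],2]]
```

Request:
apply_moves(
  increments=[
    [[0,-4.1,0],[0,0,0.3],2],
    [[1.4,-0.8,-4.7],[0,0.6,0],2],
    [[1.5,-0.8,-4.7],[0,0.6,0],2],
    [[1.5,-0.8,-4.7],[0,0.6,0],2],
    [[1.6,-0.8,-4.7],[0,0.6,0],2],
  ],
)

```text
t: 12.85
eef_pos: [565.2, 78.1, 170.6]
tcp_rot: [-1.569, -0.006, 0.041]
ft_force: [0.9, 0.4, -0.7]
opening: 0.285
```

Request:
apply_moves(
  increments=[
    [[1.6,-0.8,-4.7],[0,0.6,0],2],
    [[1.7,1.2,-4.1],[0,0.5,0],2],
    [[1.8,1.2,-4.1],[0,0.5,0],2],
    [[1.8,1.2,-4.1],[0,0.5,0],2],
    [[1.5,1.2,-3.8],[0,0.5,0],2],
  ],
)

```text
t: 13.48
eef_pos: [656.9, -135.6, 135.9]
tcp_rot: [-1.569, -0.012, -0.006]
ft_force: [0.5, 0.5, 0.0]
opening: 0.288
```

Run:
```python
from h import *
p,C=shot('side');print(find(p,C,'pull1'),find(p,C,'pull1','look_for'));T,s=tool();print(s['eef_pos'])
plan([(655,-124,53,92,2,25)])
```

```text
[([650.0, -136.0, 123.0], 0.79), ([597.0, -122.0, 40.0], 0.61)] [([586.0, -132.0, 55.0], 0.81), ([641.0, -139.0, 136.0], 0.48)]
[ 656.27321651 -135.61003376  135.09047786]
t 13.625 joints [-0.3   0.63  1.53  0.01  0.97 -1.87] jaw end 92.0
[[[0,2.1,0.3],[-0.1,-0.6,0.6],2],[[0,2.1,0.3],[0,-0.6,0],2],[[0,2.1,0.3],[0,-0.6,0],2],[[0,2.1,0.3],[0,-0.6,0],2],[[0,0,0],[0,0,0],2]]
```

Request:
apply_moves(
  increments=[
    [[0,2.0,0.3],[-0.1,-0.6,0.6],2],
    [[0,2.0,0.3],[0,-0.6,0],2],
    [[0,2.0,0.3],[0,-0.6,0],2],
    [[0,2.0,0.3],[0,-0.6,0],2],
    [[0,0,0],[0,0,0],2],
  ],
)

```text
t: 14.25
eef_pos: [654.9, -116.6, 51.8]
tcp_rot: [-1.571, 0.001, 0.043]
ft_force: [-0.2, -0.2, -1.2]
opening: 0.288
```

Run:
```python
from h import *
p,C=shot('side');print(find(p,C,'pull1'));T,s=tool();print(s['eef_pos'],s['ft_force'])
plan([(655,-124,52.5,92,2,25)])
```

```text
[([597.0, -123.0, 41.0], 0.6), ([651.0, -117.0, 42.0], 0.51)]
[ 655.12104487 -116.82550088   52.7472241 ] [ 0.08506408  0.21279212 -0.03842116]
t 14.35 joints [-0.28  0.73  1.59 -0.    0.83 -1.89] jaw end 92.0
[[[-0.04,0.02,-0.72],[0,0.4,-0],2],[[0,0,0],[0,0,0],2],[[0,0,0],[0,0,0],2],[[0,0,0],[0,0,0],2],[[0,0,0],[0,0,0],2]]
```

Request:
apply_moves(
  increments=[
    [[0,0,0],[0,0,0],4],
    [[0,0,0],[0,0,0],6],
    [[0,0,0],[0,0,0],6],
    [[0,-2,0],[0,0,0],6],
    [[0,-4,0],[0,0,0],6],
  ],
)

```text
t: 14.98
eef_pos: [654.0, -115.6, 113.9]
tcp_rot: [-1.57, 0.005, 0.043]
ft_force: [-0.1, 0.5, 0.3]
opening: 0.634
```

Run:
```python
from h import *
plan([(640,-100,200,92,5,55),(561,224,200,-19.3,5,30,1)])
```

```text
t 14.975 joints [-0.27  0.65  1.55 -0.    0.94 -1.89] jaw end -19.3
[[[-0.7,-4.3,0.8],[-0.1,0.2,-0.3],5],[[-0.7,-4.3,0.8],[0,0.2,0],5],[[-0.6,0,2.7],[0,9.3,0],5],[[-1,0,2.6],[0,9.3,0],5],[[-1.4,0,2.4],[0,9.3,0],5]]
[[[-1.8,0,2.1],[0,9.3,0],5],[[-2.1,0,1.8],[0,9.3,0],5],[[-2.4,0,1.5],[0,9.3,0],5],[[-2.6,0,1.1],[0,9.3,0],5],[[-2.7,0,0.6],[0,9.3,0],5]]
[[[-2.8,0,0.2],[0,9.3,0],5],[[-2.8,0,-0.3],[0,9.3,0],5],[[-2.7,0,-0.7],[0,9.3,0],5],[[-2.5,0,-1.1],[0,9.3,0],5],[[0,0,0],[0,0,0],5]]
```

Request:
apply_moves(
  increments=[
    [[-0.7,-4.3,0.8],[-0.1,0.2,-0.3],5],
    [[-0.7,-4.3,0.8],[0,0.2,0],5],
    [[-0.6,0,2.7],[0,9.3,0],5],
    [[-1,0,2.6],[0,9.3,0],5],
    [[-1.4,0,2.4],[0,9.3,0],5],
  ],
)

```text
t: 15.6
eef_pos: [620.2, -19.3, 214.3]
tcp_rot: [-1.567, -0.014, -0.468]
ft_force: [0.6, -0.3, -0.0]
opening: 0.526
```

Request:
apply_moves(
  increments=[
    [[-1.8,0,2.1],[0,9.3,0],5],
    [[-2.1,0,1.8],[0,9.3,0],5],
    [[-2.4,0,1.5],[0,9.3,0],5],
    [[-2.6,0,1.1],[0,9.3,0],5],
    [[-2.7,0,0.6],[0,9.3,0],5],
  ],
)

```text
t: 16.23
eef_pos: [589.1, 120.9, 221.9]
tcp_rot: [-1.55, -0.009, -1.309]
ft_force: [0.6, 0.7, 1.0]
opening: 0.528
```

Request:
apply_moves(
  increments=[
    [[-2.8,0,0.2],[0,9.3,0],5],
    [[-2.8,0,-0.3],[0,9.3,0],5],
    [[-2.7,0,-0.7],[0,9.3,0],5],
    [[-2.5,0,-1.1],[0,9.3,0],5],
    [[0,0,0],[0,0,0],5],
  ],
)

```text
t: 16.85
eef_pos: [567.2, 235.1, 229.3]
tcp_rot: [-1.542, 0.011, -1.979]
ft_force: [0.4, 0.2, 0.1]
opening: 0.526
```

Run:
```python
from h import *
T,s=tool();print(s['eef_pos'])
p,C=shot('wrist');save(p,'w5.png')
for t in['grip','rotor','stand','blank','pull1','finial']:print(t,find(p,C,t),find(p,C,t,'look_for'))
p,C=shot('side');print('side',[(t,find(p,C,t)) for t in['grip','stand','blank','pull1']])
p,C=shot('scene');print('scene',[(t,find(p,C,t)) for t in['grip','stand','blank','pull1']])
```

```text
[567.15963616 235.0971942  229.2531245 ]
grip [([564.0, 227.0, 88.0], 0.79)] [([501.0, 224.0, 22.0], 0.71)]
rotor [([565.0, 226.0, 19.0], 0.84)] [([502.0, 229.0, 22.0], 0.8)]
stand [([564.0, 221.0, 93.0], 0.74)] [([619.0, 272.0, 70.0], 0.65)]
blank [] [([498.0, 224.0, 30.0], 0.75), ([432.0, 58.0, 39.0], 0.43)]
pull1 [] []
finial [] []
side [('grip', [([560.0, 224.0, 95.0], 0.96)]), ('stand', [([559.0, 227.0, 3.0], 0.79)]), ('blank', [([589.0, 305.0, 24.0], 0.92)]), ('pull1', [([649.0, -115.0, 43.0], 0.56), ([596.0, -122.0, 44.0], 0.53)])]
scene [('grip', [([563.0, 224.0, 86.0], 0.97)]), ('stand', [([561.0, 224.0, -3.0], 0.62), ([390.0, -130.0, -3.0], 0.57)]), ('blank', [([589.0, 311.0, 20.0], 0.76), ([387.0, -130.0, -3.0], 0.48)]), ('pull1', [([652.0, -119.0, 37.0], 0.71), ([597.0, -122.0, 35.0], 0.44)])]
```

View pics/w5.png

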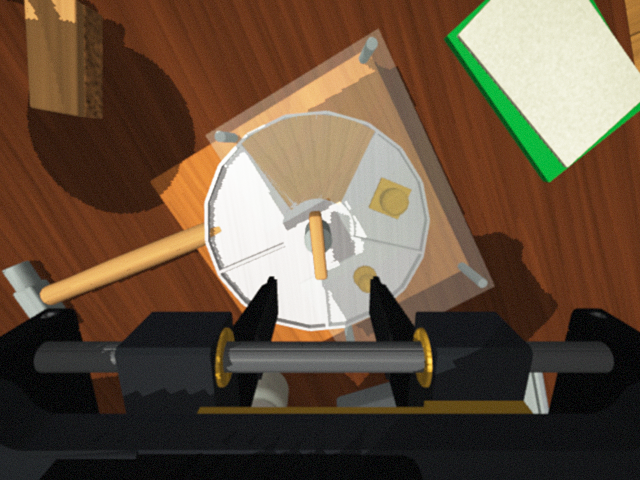

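Run:
```python
from h import *
p,C=shot('wrist')
a=ray(p,C,316,213,104);b=ray(p,C,320.5,278,104);d=b-a;ang=np.degrees(np.arctan2(d[1],d[0]));print(a,b,np.linalg.norm(d),ang)
plan([(561.5,225,140,ang+90 if ang<0 else ang-90,5,40),(561.5,225,82,ang+90 if ang<0 else ang-90,5,28)])
```

```text
[574.59931183 252.88256772 104.        ] [553.55076475 194.93902455 104.        ] 61.64815917758535 -109.96403727725617
t 18.05 joints [ 0.29  0.45  1.59 -0.01  1.07  0.7 ] jaw end -20.0
[[[0.3,2.9,-0.1],[-1.6,-1.2,-0.5],5],[[0.3,2.9,-0.1],[0,-1.2,0],5],[[0.3,2.9,-0.1],[0,-1.2,0],5],[[0,1.9,0],[0,0,0],5],[[0,1.9,0],[0,0,0],5]]
[[[0,1.9,0],[0,0,0],5],[[0,0,0],[0,0,0],5],[[0,0,0],[0,0,0],5],[[0,0,0],[0,0,0],5],[[0,0,0],[0,0,0],5]]
```

Request:
apply_moves(
  increments=[
    [[0.3,2.9,0],[-1.6,-1.2,-0.5],5],
    [[0.3,2.9,0],[0,-1.2,0],5],
    [[0.3,2.9,0],[0,-1.2,0],5],
    [[0,0,0],[0,0,0],5],
    [[0,0,0],[0,0,0],5],
  ],
)

```text
t: 18.68
eef_pos: [564.0, 224.5, 134.5]
tcp_rot: [-1.577, -0.002, -1.914]
ft_force: [0.1, -0.0, -0.1]
opening: 0.526
```

Run:
```python
from h import *
plan([(562.5,224.5,82,-20,5,28)]);T,s=tool();print(s['eef_pos'],s['tcp_rot'])
```

```text
t 18.675 joints [0.27 0.56 1.68 0.   0.91 0.61] jaw end -20.0
[[[0,2.6,-0.1],[0.4,0.2,0.1],5],[[0,2.6,-0.1],[0,0.2,0],5],[[0,0,0],[0,0,0],5],[[0,0,0],[0,0,0],5],[[0,0,0],[0,0,0],5]]
[564.04460647 224.51252503 134.5002816 ] [-1.57724540e+00 -1.86709041e-03 -1.91446141e+00]
```

Request:
apply_moves(
  increments=[
    [[0,2.6,-0.1],[0.4,0.2,0],5],
    [[0,2.6,-0.1],[0,0.2,0],5],
    [[0,0,0],[0,0,0],1],
    [[0,0,0],[0,0,0],0.5],
    [[0,0,0],[0,0,0],0.5],
  ],
)

```text
t: 19.3
eef_pos: [564.9, 226.2, 87.1]
tcp_rot: [-1.564, 0.003, -1.922]
ft_force: [0.3, -0.7, -0.0]
opening: 0.268
```

Request:
apply_moves(
  increments=[
    [[0,0,0],[0,0,0],0.5],
    [[0,0,0],[0,0,0],0.5],
    [[0,0,0],[0,0,0],0.5],
    [[0,0,0],[0,0,0],0.5],
    [[0,0,0],[0,-5,0],0.5],
  ],
)

```text
t: 19.92
eef_pos: [562.1, 227.6, 87.7]
tcp_rot: [-1.569, 0.003, -1.834]
ft_force: [-2.5, 2.8, -2.9]
opening: 0.122
```

Request:
apply_moves(
  increments=[
    [[0,0,0],[0,-10,0],0.5],
    [[0,0,0],[0,-10,0],0.5],
    [[0,0,0],[0,-10,0],0.5],
    [[0,0,0],[0,-10,0],0.5],
    [[0,0,0],[0,-10,0],0.5],
  ],
)

```text
t: 20.55
eef_pos: [559.1, 227.1, 87.7]
tcp_rot: [-1.574, 0.004, -0.935]
ft_force: [-2.9, -2.3, -2.4]
opening: 0.121
```

Run:
```python
from h import *
T,s=tool();print(s['eef_pos'],s['ft_force'],s['moment'],s['opening'],np.degrees(np.arctan2(T[1,2],T[0,2])))
p,C=shot('side');print('side',[(t,find(p,C,t)) for t in['grip','blank','pull1']])
```

```text
[559.10663828 227.12164627  87.67038352] [-2.86771743 -2.29603086 -2.40008988] [-0.2879213   0.2900142  -0.15159901] 0.12118931207780731 36.41238280317284
side [('grip', [([561.0, 226.0, 97.0], 0.59)]), ('blank', [([508.0, 292.0, 26.0], 0.97), ([331.0, 271.0, -3.0], 0.34)]), ('pull1', [([615.0, 297.0, 21.0], 0.6), ([594.0, -118.0, 42.0], 0.55), ([649.0, -118.0, 41.0], 0.52)])]
```

Request:
apply_moves(
  increments=[
    [[0,0,0],[0,-10,0],0.5],
    [[0,0,0],[0,-10,0],0.5],
    [[0,0,0],[0,-10,0],0.5],
    [[0,0,0],[0,-10,0],0.5],
    [[0,0,0],[0,-10,0],0.5],
  ],
)

```text
t: 21.38
eef_pos: [557.7, 224.6, 87.7]
tcp_rot: [-1.573, 0.009, -0.068]
ft_force: [-2.8, -4.2, -2.3]
opening: 0.124
```

Request:
apply_moves(
  increments=[
    [[0,0,0],[0,-10,0],0.5],
    [[0,0,0],[0,-10,0],0.5],
    [[0,0,0],[0,-10,0],0.5],
    [[0,0,0],[0,-10,0],0.5],
    [[0,0,0],[0,-10,0],0.5],
  ],
)

```text
t: 22.0
eef_pos: [558.7, 221.9, 87.7]
tcp_rot: [-1.568, 0.009, 0.811]
ft_force: [0.5, -4.0, -4.2]
opening: 0.123
```

Request:
apply_moves(
  increments=[
    [[0,0,0],[0,-5,0],0.5],
    [[0,0,0],[0,0,0],0.5],
    [[0,0,0],[0,0,0],3],
    [[0,0,0],[0,0,0],4],
    [[0,-3,0],[0,0,0],4],
  ],
)

```text
t: 22.62
eef_pos: [559.6, 221.9, 117.4]
tcp_rot: [-1.568, 0.008, 0.886]
ft_force: [0.3, 0.2, 0.9]
opening: 0.38
```

Run:
```python
from h import *
T,s=tool();print(s['eef_pos'],s['ft_force'],s['joints'],np.degrees(np.arctan2(T[1,2],T[0,2])))
p,C=shot('side');print('side',[(t,find(p,C,t)) for t in['grip','blank','pull1','finial']])
p,C=shot('scene');print('scene',[(t,find(p,C,t)) for t in['grip','blank','pull1','finial']])
plan([(520,215,240,95,6)])
```

```text
[559.64296741 221.9143012  117.40684317] [0.31595451 0.20602366 0.87244221] [ 0.26889356  0.57172308  1.71023542 -0.0030737   0.86795963 -2.18600615] 140.7691087863477
side [('grip', [([554.0, 225.0, 93.0], 0.88)]), ('blank', [([503.0, 153.0, 25.0], 0.92), ([690.0, -377.0, 1.0], 0.59)]), ('pull1', [([596.0, -123.0, 40.0], 0.62), ([488.0, 258.0, 22.0], 0.53)]), ('finial', [([564.0, 307.0, 28.0], 0.55), ([556.0, 227.0, 1.0], 0.38)])]
scene [('grip', [([564.0, 222.0, 86.0], 0.72)]), ('blank', [([508.0, 157.0, 19.0], 0.58)]), ('pull1', [([483.0, 258.0, 19.0], 0.76), ([598.0, -121.0, 35.0], 0.75), ([651.0, -117.0, 37.0], 0.55)]), ('finial', [])]
t 23.125 joints [ 0.27  0.57  1.71 -0.    0.87 -2.19] jaw end 95.0
[[[-0.6,-2.4,0.5],[-0.1,9.2,-0.4],6],[[-0.7,-2.4,0.4],[0,9.2,0],6],[[-0.8,-2.4,0.3],[0,9.2,0],6],[[-0.8,-2.4,0.2],[0,9.2,0],6],[[-0.8,-2.4,0.1],[0,9.2,0],6]]
```

Request:
apply_moves(
  increments=[
    [[0,-3,0],[0,9.2,-0.4],6],
    [[0,0,0],[0,9.2,0],6],
    [[0,0,0],[0,9.2,0],6],
    [[0,0,0],[0,9.2,0],6],
    [[0,0,0],[0,9.2,0],6],
  ],
)

```text
t: 23.75
eef_pos: [559.8, 222.0, 146.9]
tcp_rot: [-1.57, 0.003, 0.059]
ft_force: [-0.7, -0.2, -0.2]
opening: 0.63
```

Run:
```python
from h import *
p,C=shot('wrist')
print(find(p,C,'pull1'),find(p,C,'pull1','look_for'))
plan([(487,258,110,95,6,35),(487,258,110,95,6,1)])
```

```text
[([482.0, 255.0, 25.0], 0.86)] [([479.0, 251.0, 56.0], 0.89)]
t 23.9 joints [ 0.27  0.53  1.69  0.    0.92 -1.37] jaw end 95.0
[[[-2.3,1.2,1.4],[0,-0.4,-0.2],6],[[-2.3,1.2,1.4],[0,-0.4,0],6],[[-2.3,1.2,1.4],[0,-0.4,0],6],[[0,0,0],[0,0,0],6],[[0,0,0],[0,0,0],6]]
```

Request:
apply_moves(
  increments=[
    [[-2.4,1.2,1.3],[0,-0.4,0],6],
    [[-2.4,1.2,1.3],[0,-0.4,0],6],
    [[-2.3,1.2,1.3],[0,-0.4,0],6],
    [[0,0,0],[0,0,0],6],
    [[0,0,0],[0,0,0],6],
  ],
)

```text
t: 24.52
eef_pos: [485.1, 255.8, 110.1]
tcp_rot: [-1.57, 0.002, 0.108]
ft_force: [0.2, 1.0, 0.6]
opening: 0.629
```

Run:
```python
from h import *
p,C=shot('wrist');save(p,'w6.png')
print(find(p,C,'pull1'),find(p,C,'pull1','look_for'),find(p,C,'grip'),find(p,C,'blank'))
T,s=tool();print(s['eef_pos'])
plan([(485,257,33,95,6,26)])
```

```text
[([481.0, 256.0, 26.0], 0.84)] [([475.0, 256.0, 56.0], 0.75)] [([563.0, 223.0, 89.0], 0.56)] [([506.0, 155.0, 30.0], 0.6)]
[484.86102932 255.56731519 110.00881567]
t 24.775 joints [ 0.36  0.52  1.86  0.    0.77 -1.31] jaw end 95.0
[[[0,2.6,0],[0,0.3,-0.1],6],[[0,2.6,0],[0,0.3,0],6],[[0,2.6,0],[0,0.3,0],6],[[0,0,0],[0,0,0],6],[[0,0,0],[0,0,0],6]]
```

View pics/w6.png

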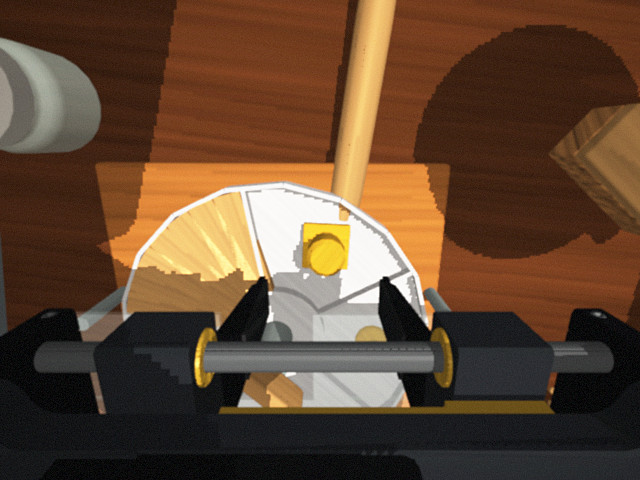

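Request:
apply_moves(
  increments=[
    [[0,2.5,0],[0,0,0],6],
    [[0,2.6,0],[0,0,0],6],
    [[0,2.4,0],[0,0,0],6],
    [[0,0,0],[0,0,0],4],
    [[0,0,0],[0,0,0],2],
  ],
)

```text
t: 25.4
eef_pos: [487.3, 255.2, 34.8]
tcp_rot: [-1.569, -0.001, 0.105]
ft_force: [-0.4, -0.6, 0.3]
opening: 0.476
```

Request:
apply_moves(
  increments=[
    [[0,0,0],[0,0,0],2],
    [[0,0,0],[0,0,0],2],
    [[0,0,0],[0,0,0],2],
    [[0,-1,0],[0,0,0],2],
    [[0,-4,0],[0,0,0],2],
  ],
)

```text
t: 26.02
eef_pos: [486.9, 254.9, 86.7]
tcp_rot: [-1.569, -0.0, 0.105]
ft_force: [0.5, 0.5, 0.4]
opening: 0.29
```

Run:
```python
from h import *
plan([(485,257,140,95,2),(610,40,170,92,2,55),(703,-116,130,90,2,52),(703,-122,130,90,2,1)])
```

```text
t 26.025 joints [ 0.36  0.55  1.87  0.    0.72 -1.32] jaw end 90.0
[[[-0.2,-5.3,0.2],[-0.1,1,0],2],[[2.1,-0.6,-4.5],[0,0.6,0],2],[[2.2,-0.6,-4.5],[0,0.6,0],2],[[2.2,-0.6,-4.5],[0,0.6,0],2],[[2.3,-0.6,-4.5],[0,0.6,0],2]]
[[[2.3,-0.6,-4.4],[0,0.6,0],2],[[2.2,1,-4],[0,0.5,0],2],[[2.2,1,-4],[0,0.5,0],2],[[2.3,1,-3.9],[0,0.5,0],2],[[2.3,1,-3.9],[0,0.5,0],2]]
[[[0,0,-0.1],[0,0,0],2],[[0,0,-0.1],[0,0,0],2],[[0,0,-0.1],[0,0,0],2],[[0,0,-0.1],[0,0,0],2],[[0,0,-0.1],[0,0,0],2]]
[[[0,0,-0.1],[0,0,0],2],[[0,0,0],[0,0,0],2],[[0,0,0],[0,0,0],2],[[0,0,0],[0,0,0],2],[[0,0,0],[0,0,0],2]]
```

Request:
apply_moves(
  increments=[
    [[0,-5.3,0.2],[0,1,0],2],
    [[2.1,-0.6,-4.5],[0,0.6,0],2],
    [[2.2,-0.6,-4.5],[0,0.6,0],2],
    [[2.2,-0.6,-4.5],[0,0.6,0],2],
    [[2.3,-0.6,-4.5],[0,0.6,0],2],
  ],
)

```text
t: 26.65
eef_pos: [589.4, 82.0, 173.1]
tcp_rot: [-1.568, -0.007, 0.05]
ft_force: [0.0, 0.8, -0.7]
opening: 0.288
```

Request:
apply_moves(
  increments=[
    [[2.3,-0.6,-4.4],[0,0.6,0],2],
    [[2.1,1,-4],[0,0.5,0],2],
    [[2.1,1,-4],[0,0.5,0],2],
    [[2.1,1,-3.9],[0,0.5,0],2],
    [[2,1,-3.5],[0,0.5,0],2],
  ],
)

```text
t: 27.28
eef_pos: [705.2, -120.3, 144.5]
tcp_rot: [-1.568, -0.012, 0.002]
ft_force: [0.3, -0.1, -1.0]
opening: 0.287
```

Run:
```python
from h import *
p,C=shot('side');print(find(p,C,'pull1'),find(p,C,'pan'));T,s=tool();print(s['eef_pos'],s['opening'])
plan([(702,-124,52,90,2,25)])
```

```text
[([597.0, -121.0, 40.0], 0.74), ([647.0, -115.0, 42.0], 0.54), ([703.0, -122.0, 129.0], 0.5)] [([648.0, -122.0, 39.0], 0.9)]
[ 704.71358107 -120.49603431  143.51838577] 0.2910498596022658
t 27.425 joints [-0.26  0.68  1.39  0.01  1.06 -1.84] jaw end 90.0
[[[-0.1,2.3,-0.1],[-0.2,0,0.6],2],[[-0.1,2.3,-0.1],[0,0,0],2],[[-0.1,2.3,-0.1],[0,0,0],2],[[-0.1,2.3,-0.1],[0,0,0],2],[[0,0,0],[0,0,0],2]]
```

Request:
apply_moves(
  increments=[
    [[0,2.3,-0.1],[-0.2,0,0.6],2],
    [[-0.1,2.3,0],[0,0,0],2],
    [[-0.1,2.3,-0.1],[0,0,0],2],
    [[-0.1,2.2,0],[0,0,0],2],
    [[0,0,0],[0,0,0],2],
  ],
)

```text
t: 28.05
eef_pos: [699.9, -117.2, 48.2]
tcp_rot: [-1.572, 0.002, 0.006]
ft_force: [-0.0, -0.7, -1.4]
opening: 0.289
```

Run:
```python
from h import *
T,s=tool();print(s['eef_pos'],s['ft_force'])
p,C=shot('side');print(find(p,C,'pull1'))
```

```text
[ 699.90526105 -117.19286619   48.16271936] [-0.02915118 -0.72666514 -1.3850701 ]
[([593.0, -125.0, 40.0], 0.72), ([648.0, -120.0, 45.0], 0.66), ([697.0, -117.0, 36.0], 0.5), ([647.0, -124.0, 37.0], 0.37), ([404.0, 481.0, 0.0], 0.24)]
```

Request:
apply_moves(
  increments=[
    [[0,0,0],[0,0,0],4],
    [[0,0,0],[0,0,0],6],
    [[0,0,0],[0,0,0],6],
    [[0,-2,0],[0,0,0],6],
    [[0,-5,0],[0,0,0],6],
  ],
)

```text
t: 28.78
eef_pos: [698.8, -116.1, 119.4]
tcp_rot: [-1.571, 0.006, 0.007]
ft_force: [0.7, -1.5, 1.8]
opening: 0.622
```

Run:
```python
from h import *
plan([(690,-120,170,90,3),(520,-154,170,90,0),(506,-154,150,90,0)])
```

```text
t 28.775 joints [-0.26  0.7   1.42 -0.    1.02 -1.83] jaw end 90.0
[[[-0.9,-5.1,-0.4],[0,0.4,-0.4],3],[[-5.7,0,-1.1],[0,0,0],0],[[-5.7,0,-1.1],[0,0,0],0],[[-5.7,0,-1.1],[0,0,0],0],[[-1.4,2,-0],[0,0,0],0]]
```

Request:
apply_moves(
  increments=[
    [[-0.9,-5.1,-0.4],[0,0.4,-0.4],3],
    [[-5.7,0,-1.1],[0,0,0],0],
    [[-5.7,0,-1.1],[0,0,0],0],
    [[-5.7,0,-1.1],[0,0,0],0],
    [[-0.5,2,0],[0,0,0],0],
  ],
)

```text
t: 29.4
eef_pos: [512.4, -154.9, 163.3]
tcp_rot: [-1.577, -0.019, 0.0]
ft_force: [0.7, -0.9, -0.7]
opening: 0.163
```

Run:
```python
from h import *
p,C=shot('wrist');save(p,'w7.png')
print(find(p,C,'count_button_top'),find(p,C,'scale'),find(p,C,'pull1'))
for n in('scene','side'):
    p,C=shot(n);print(n,find(p,C,'count_button_top'),find(p,C,'pull1'))
T,s=tool();print(s['eef_pos'],s['opening'])
```

```text
[([508.0, -156.0, 51.0], 0.77)] [([614.0, -120.0, 4.0], 0.66), ([391.0, -134.0, -1.0], 0.51)] [([601.0, -125.0, 41.0], 0.72)]
scene [([646.0, -121.0, 40.0], 0.68), ([507.0, -158.0, 62.0], 0.59), ([556.0, 222.0, 19.0], 0.55)] [([696.0, -118.0, 36.0], 0.77), ([599.0, -122.0, 35.0], 0.56), ([653.0, -117.0, 40.0], 0.48), ([563.0, 224.0, 87.0], 0.46)]
side [([504.0, -156.0, 55.0], 0.49)] [([651.0, -116.0, 41.0], 0.73), ([598.0, -121.0, 39.0], 0.71)]
[ 514.87203221 -154.08246637  160.6115726 ] 0.005270825559205583
```

View pics/w7.png

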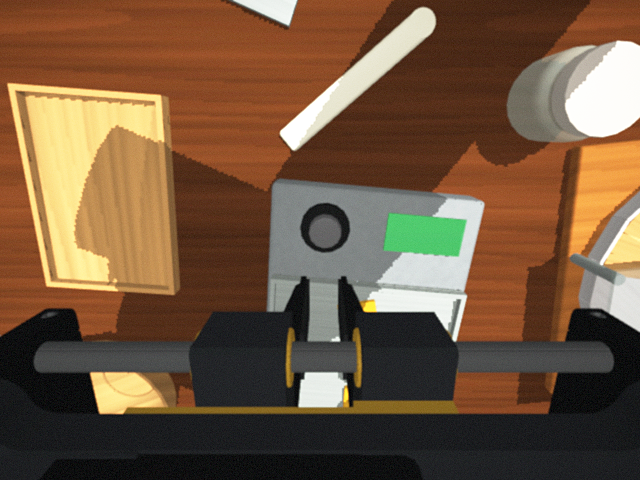

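Run:
```python
from h import *
plan([(506,-156,66,90,0,34)])
```

```text
t 29.9 joints [-0.41  0.43  1.85  0.    0.85 -1.99] jaw end 90.0
[[[-0.3,3.2,-0.1],[0.3,0,0.9],0],[[-0.3,3.2,-0.1],[0,0,0],0],[[-0.3,3.2,-0.1],[0,0,0],0],[[0,0,0],[0,0,0],0],[[0,0,0],[0,0,0],0]]
```

Request:
apply_moves(
  increments=[
    [[-0.3,3.2,-0.1],[0.3,0,0.9],0],
    [[-0.3,3.2,-0.1],[0,0,0],0],
    [[-0.3,3.0,0],[0,0,0],0],
    [[0,0,0],[0,0,0],0],
    [[0,0,0],[0,0,0],0],
  ],
)

```text
t: 30.52
eef_pos: [508.5, -156.4, 65.8]
tcp_rot: [-1.572, -0.002, 0.004]
ft_force: [-0.4, 0.1, 0.7]
opening: 0.004
```

Request:
apply_moves(
  increments=[
    [[0,0.3,0],[0,0,0],0],
    [[0,0.3,0],[0,0,0],0],
    [[0,0.2,0],[0,0,0],0],
    [[0,0.2,0],[0,0,0],0],
    [[0,0,0],[0,0,0],0],
  ],
)

```text
t: 31.15
eef_pos: [509.8, -156.8, 57.9]
tcp_rot: [-1.574, -0.006, 0.004]
ft_force: [-0.5, 0.4, 2.0]
opening: 0.007
```

Request:
apply_moves(
  increments=[
    [[-0.3,0.2,0],[-0.3,0,0.3],0],
    [[0,0.2,0],[0,0,0],0],
    [[0,0.2,0],[0,0,0],0],
    [[0,0.2,0],[0,0,0],0],
    [[0,0,0],[0,0,0],0],
  ],
)

```text
t: 31.78
eef_pos: [507.1, -157.1, 50.3]
tcp_rot: [-1.58, -0.002, 0.004]
ft_force: [-1.8, 0.3, 7.9]
opening: 0.009
```

Request:
apply_moves(
  increments=[
    [[0,0.2,0],[0,0,0],0],
    [[0,0.2,0],[0,0,0],0],
    [[0,0.2,0],[0,0,0],0],
    [[0,0,0],[0,0,0],0],
    [[0,0,0],[0,0,0],0],
  ],
)

```text
t: 32.4
eef_pos: [507.0, -157.0, 50.9]
tcp_rot: [-1.582, -0.006, 0.004]
ft_force: [-0.5, 0.6, 4.1]
opening: 0.007
```

Request:
apply_moves(
  increments=[
    [[0,0.3,0],[0,0,0],0],
    [[0,0.4,0],[0,0,0],0],
    [[0,0.5,0],[0,0,0],0],
    [[0,0.6,0],[0,0,0],0],
    [[0,0.7,0],[0,0,0],0],
  ],
)

```text
t: 33.02
eef_pos: [507.5, -157.3, 48.2]
tcp_rot: [-1.588, -0.016, 0.006]
ft_force: [-28.8, 12.3, 117.2]
opening: 0.002
```

Request:
apply_moves(
  increments=[
    [[0,-1,0],[0.5,0,0.5],0],
    [[0,-2,0],[0.5,0,0.5],0],
    [[0,-4,0],[0,0,0],1],
    [[0,-4,0],[0,0,0],3],
    [[0,0,0],[0,0,0],6],
  ],
)

```text
t: 33.65
eef_pos: [506.8, -156.9, 163.0]
tcp_rot: [-1.57, 0.0, 0.006]
ft_force: [-0.1, 0.2, 0.0]
opening: 0.256
```

Run:
```python
from h import *
T,s=tool();print(s['eef_pos'],s['ft_force'])
p,C=shot('wrist');save(p,'w8.png')
print(find(p,C,'count_button_top'),find(p,C,'pull1'))
p,C=shot('side')
for t in ('count_button_top','scale','pull1','tray_in'):print(t,find(p,C,t))
p,C=shot('scene');save(p,'s8.png');print('pull1',find(p,C,'pull1'))
plan([(540,-120,170,90,6),(600,-121,130,90,6)])
```

```text
[ 506.76180175 -156.92163839  163.01611354] [-0.11225645  0.18983272  0.03948216]
[([507.0, -156.0, 52.0], 0.74)] [([598.0, -127.0, 39.0], 0.7), ([650.0, -121.0, 42.0], 0.62), ([691.0, -119.0, 41.0], 0.58), ([489.0, -369.0, 10.0], 0.35)]
count_button_top [([503.0, -154.0, 57.0], 0.56)]
scale [([610.0, -120.0, 6.0], 0.65)]
pull1 [([595.0, -120.0, 43.0], 0.85), ([649.0, -114.0, 45.0], 0.65), ([696.0, -114.0, 37.0], 0.65)]
tray_in [([486.0, -371.0, 5.0], 0.88)]
pull1 [([694.0, -121.0, 34.0], 0.71), ([601.0, -120.0, 36.0], 0.68), ([653.0, -117.0, 41.0], 0.53)]
t 34.15 joints [-0.42  0.42  1.85  0.    0.87 -2.  ] jaw end 90.0
[[[3.4,-1,3.6],[-0.1,0.4,-0.3],6],[[3,2,-0],[0,0,0],6],[[3,2,-0],[0,0,0],6],[[0,0,0],[0,0,0],6],[[0,0,0],[0,0,0],6]]
```

Request:
apply_moves(
  increments=[
    [[3.1,0,3.6],[0,0.4,0],6],
    [[3,1.5,0],[0,0,0],6],
    [[3.2,2,0],[0,0,0],6],
    [[0,0,0],[0,0,0],6],
    [[0,0,0],[0,0,0],6],
  ],
)

```text
t: 34.78
eef_pos: [600.4, -119.3, 123.6]
tcp_rot: [-1.568, 0.006, -0.002]
ft_force: [0.1, -0.2, 0.1]
opening: 0.63
```

Run:
```python
from h import *
p,C=shot('wrist');print(find(p,C,'pull1'),find(p,C,'pull1','look_for'))
T,s=tool();print(s['eef_pos'],s['ft_force'])
plan([(599.5,-122,50,91,6,27)])
```

```text
[([602.0, -123.0, 40.0], 0.76), ([649.0, -117.0, 45.0], 0.71), ([695.0, -116.0, 43.0], 0.57)] [([645.0, -121.0, 67.0], 0.92), ([593.0, -123.0, 69.0], 0.74)]
[ 600.44781514 -119.5113585   124.19289014] [0.31642508 0.21784337 0.70268948]
t 34.925 joints [-0.3   0.57  1.68  0.    0.89 -1.87] jaw end 91.0
[[[0,2.5,-0.1],[-0.1,-0.4,-0.3],6],[[0,2.5,-0.1],[0,-0.4,0],6],[[0,2.5,-0.1],[0,-0.4,0],6],[[0,0,0],[0,0,0],6],[[0,0,0],[0,0,0],6]]
```

Request:
apply_moves(
  increments=[
    [[0,2.5,-0.1],[-0.1,-0.4,-0.3],6],
    [[0,2.5,-0.1],[0,-0.4,0],6],
    [[0,2.4,0],[0,-0.4,0],6],
    [[0,0,0],[0,0,0],4],
    [[0,0,0],[0,0,0],2],
  ],
)

```text
t: 35.55
eef_pos: [600.1, -122.8, 53.2]
tcp_rot: [-1.572, -0.006, 0.018]
ft_force: [0.6, 0.7, 0.0]
opening: 0.473
```

Request:
apply_moves(
  increments=[
    [[0,0,0],[0,0,0],2],
    [[0,0,0],[0,0,0],2],
    [[0,0,0],[0,0,0],2],
    [[0,-1,0],[0,0,0],2],
    [[0,-4,0],[0,0,0],2],
  ],
)

```text
t: 36.17
eef_pos: [599.0, -122.5, 104.9]
tcp_rot: [-1.572, -0.005, 0.017]
ft_force: [-0.1, -1.2, -0.6]
opening: 0.287
```

Run:
```python
from h import *
plan([(590,-140,150,91,2,50),(440,-362,120,91,2,52),(437,-367,80,91,2,40)])
```

```text
t 36.175 joints [-0.31  0.59  1.71  0.    0.84 -1.9 ] jaw end 91.0
[[[-0.9,-4.5,-1.7],[0.1,0,0.3],2],[[-2.6,0.5,-3.7],[0,0,0],2],[[-2.6,0.5,-3.7],[0,0,0],2],[[-2.6,0.5,-3.7],[0,0,0],2],[[-2.6,0.5,-3.7],[0,0,0],2]]
[[[-2.6,0.5,-3.7],[0,0,0],2],[[-2.6,0.5,-3.7],[0,0,0],2],[[-0.2,2,-0.2],[0,0,0],2],[[-0.2,2,-0.2],[0,0,0],2],[[0,0,0],[0,0,0],2]]
```

Request:
apply_moves(
  increments=[
    [[-0.9,-4.5,-1.7],[0,0,0.3],2],
    [[-2.6,0.5,-3.7],[0,0,0],2],
    [[-2.6,0.5,-3.7],[0,0,0],2],
    [[-2.6,0.5,-3.7],[0,0,0],2],
    [[-2.6,0.5,-3.7],[0,0,0],2],
  ],
)

```text
t: 36.8
eef_pos: [489.1, -292.4, 138.0]
tcp_rot: [-1.576, -0.008, 0.023]
ft_force: [0.7, 0.4, -1.5]
opening: 0.287
```

Request:
apply_moves(
  increments=[
    [[-2.6,0.5,-3.7],[0,0,0],2],
    [[-2.6,0.5,-3.6],[0,0,0],2],
    [[0,2,0],[0,0,0],2],
    [[0,2,0],[0,0,0],2],
    [[0,0,0],[0,0,0],2],
  ],
)

```text
t: 37.42
eef_pos: [435.6, -372.7, 90.2]
tcp_rot: [-1.579, -0.01, 0.018]
ft_force: [-0.2, -0.5, -1.4]
opening: 0.291
```

Run:
```python
from h import *
T,s=tool();print(s['eef_pos'],s['ft_force'],s['opening'])
p,C=shot('side');print(find(p,C,'pull1'),find(p,C,'tray_in'))
p,C=shot('wrist');save(p,'w9.png');print(find(p,C,'pull1'),find(p,C,'tray'),find(p,C,'tray_in'))
plan([(437,-367,19,91,2,25)])
```

```text
[ 435.56792131 -372.73096987   90.20490884] [-0.23219948 -0.48570042 -1.42707715] 0.2913417642802617
[([649.0, -117.0, 43.0], 0.83), ([431.0, -371.0, 77.0], 0.72), ([698.0, -118.0, 35.0], 0.62), ([331.0, 273.0, -2.0], 0.44)] [([486.0, -372.0, 6.0], 0.72)]
[([438.0, -372.0, 74.0], 0.83)] [] []
t 37.775 joints [-0.82  0.57  1.82  0.    0.74 -2.42] jaw end 91.0
[[[0,2.4,0.2],[0.6,0,0.7],2],[[0,2.4,0.2],[0,0,0],2],[[0,2.4,0.2],[0,0,0],2],[[0,0,0],[0,0,0],2],[[0,0,0],[0,0,0],2]]
```

View pics/w9.png

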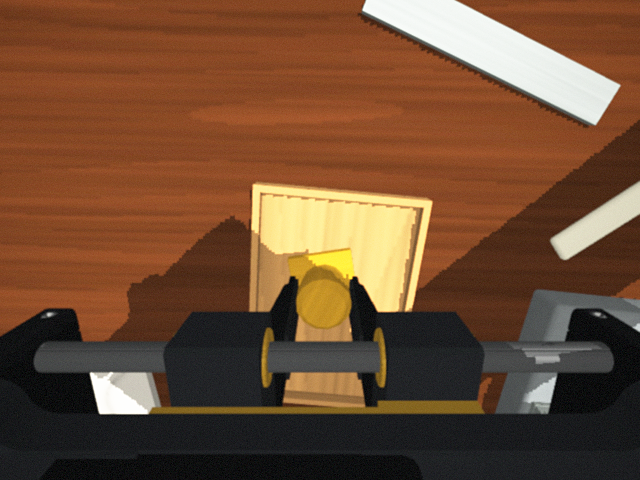

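Request:
apply_moves(
  increments=[
    [[0,2.4,0.2],[0.6,0,0.7],2],
    [[0,2.4,0.2],[0,0,0],2],
    [[0,2.2,0.1],[0,0,0],2],
    [[0,0,0],[0,0,0],2],
    [[0,0,0],[0,0,0],2],
  ],
)

```text
t: 38.4
eef_pos: [438.1, -368.8, 22.5]
tcp_rot: [-1.574, -0.003, 0.02]
ft_force: [-0.8, -0.0, -0.0]
opening: 0.287
```

Run:
```python
from h import *
T,s=tool();print(s['eef_pos'],s['ft_force'],s['opening'])
p,C=shot('side');print(find(p,C,'pull1'))
```

```text
[ 438.08796994 -368.82428626   22.45504109] [-0.75892761 -0.03680005 -0.01638147] 0.28738390269229236
[([434.0, -370.0, 11.0], 0.92), ([648.0, -119.0, 43.0], 0.76), ([697.0, -115.0, 38.0], 0.75)]
```

Request:
apply_moves(
  increments=[
    [[0,0.2,0],[0,0,0],2],
    [[0,0.2,0],[0,0,0],2],
    [[0,0,0],[0,0,0],4],
    [[0,0,0],[0,0,0],6],
    [[0,0,0],[0,0,0],6],
  ],
)

```text
t: 39.12
eef_pos: [438.5, -369.5, 20.3]
tcp_rot: [-1.576, -0.005, 0.02]
ft_force: [0.9, 0.7, -0.6]
opening: 0.545
```

Request:
apply_moves(
  increments=[
    [[0,-2,0],[0,0,0],6],
    [[0,-5,0],[0,0,0],6],
    [[0,-5,0],[0,0,0],6],
    [[0,0,0],[0,0,0],6],
    [[0,0,0],[0,0,0],6],
  ],
)

```text
t: 39.75
eef_pos: [437.6, -368.5, 142.4]
tcp_rot: [-1.575, -0.003, 0.02]
ft_force: [-0.2, -0.3, -0.3]
opening: 0.633
```

Run:
```python
from h import *
T,s=tool();print(s['eef_pos'])
plan([(640,-135,145,90,6,58),(654,-117,125,90,6),(654,-117,125,90,6,1)])
```

```text
[ 437.60938149 -368.46258939  142.36334899]
t 39.75 joints [-0.82  0.5   1.77 -0.    0.87 -2.41] jaw end 90.0
[[[3.4,0,3.8],[0.2,0.2,0.2],6],[[3.4,0,3.8],[0,0.2,0],6],[[3.4,0,3.8],[0,0.2,0],6],[[3.4,0,3.9],[0,0.2,0],6],[[3.4,0,3.9],[0,0.2,0],6]]
[[[3.4,0,3.9],[0,0.2,0],6],[[1.4,2,1.8],[0,0,0],6],[[0,0,0],[0,0,0],6],[[0,0,0],[0,0,0],6],[[0,0,0],[0,0,0],6]]
```

Request:
apply_moves(
  increments=[
    [[3.4,0,3.8],[0.2,0.2,0.2],6],
    [[3.4,0,3.8],[0,0.2,0],6],
    [[3.4,0,3.8],[0,0.2,0],6],
    [[3.4,0,3.9],[0,0.2,0],6],
    [[3.4,0,3.9],[0,0.2,0],6],
  ],
)

```text
t: 40.38
eef_pos: [606.8, -171.1, 134.7]
tcp_rot: [-1.566, 0.009, -0.005]
ft_force: [0.8, 0.0, 0.0]
opening: 0.632
```

Request:
apply_moves(
  increments=[
    [[3.4,0,3.9],[0,0.2,0],6],
    [[1.2,2,1.2],[0,0,0],6],
    [[0,0,0],[0,0,0],6],
    [[0,0,0],[0,0,0],6],
    [[0,0,0],[0,0,0],6],
  ],
)

```text
t: 41.0
eef_pos: [653.3, -116.1, 108.2]
tcp_rot: [-1.564, 0.017, -0.005]
ft_force: [0.4, -0.7, -0.2]
opening: 0.633
```

Run:
```python
from h import *
T,s=tool();print(s['eef_pos'])
p,C=shot('wrist');print(find(p,C,'pull1'),find(p,C,'pull1','look_for'))
p,C=shot('side');print(find(p,C,'pull1'))
plan([(654.5,-117,51,90,6,26)])
```

```text
[ 653.29018147 -116.11723186  108.23618239]
[([709.0, -102.0, 40.0], 0.75), ([649.0, -118.0, 45.0], 0.66)] [([647.0, -121.0, 77.0], 0.75), ([698.0, -104.0, 48.0], 0.75)]
[([648.0, -117.0, 42.0], 0.83), ([712.0, -99.0, 36.0], 0.61), ([647.0, -121.0, 39.0], 0.58)]
t 41.25 joints [-0.28  0.66  1.55  0.    0.95 -1.84] jaw end 90.0
[[[0,1.9,-0],[-0.4,-0.1,-0.9],6],[[0,1.9,-0],[0,-0.1,0],6],[[0,1.9,-0],[0,-0.1,0],6],[[0,0,0],[0,0,0],6],[[0,0,0],[0,0,0],6]]
```

Request:
apply_moves(
  increments=[
    [[0,1.9,0],[-0.4,0,-0.9],6],
    [[0,1.9,0],[0,0,0],6],
    [[0,1.8,0],[0,0,0],6],
    [[0,0,0],[0,0,0],4],
    [[0,0,0],[0,0,0],2],
  ],
)

```text
t: 41.88
eef_pos: [653.9, -116.4, 51.0]
tcp_rot: [-1.572, -0.001, -0.006]
ft_force: [-0.6, 0.9, -0.4]
opening: 0.478
```

Request:
apply_moves(
  increments=[
    [[0,0,0],[0,0,0],2],
    [[0,0,0],[0,0,0],2],
    [[0,0,0],[0,0,0],2],
    [[0,-1,0],[0,0,0],2],
    [[0,-4,0],[0,0,0],2],
  ],
)

```text
t: 42.5
eef_pos: [653.1, -116.1, 101.4]
tcp_rot: [-1.571, 0.002, -0.006]
ft_force: [0.8, -0.9, -0.6]
opening: 0.29
```

Run:
```python
from h import *
plan([(640,-135,150,91,2,50),(489,-366,120,91,2,52),(489,-369,80,91,2,40)])
```

```text
t 42.5 joints [-0.28  0.66  1.56 -0.    0.91 -1.84] jaw end 91.0
[[[-0.6,-2.4,-0.9],[0,-0.7,-0.1],2],[[-0.7,-2.4,-0.9],[0,-0.7,0],2],[[-2.6,0.5,-3.8],[0,0,0],2],[[-2.6,0.5,-3.8],[0,0,0],2],[[-2.6,0.5,-3.8],[0,0,0],2]]
[[[-2.6,0.5,-3.8],[0,0,0],2],[[-2.6,0.5,-3.8],[0,0,0],2],[[-2.6,0.5,-3.8],[0,0,0],2],[[0,2,-0.1],[0,0,0],2],[[0,2,-0.1],[0,0,0],2]]
```

Request:
apply_moves(
  increments=[
    [[-0.6,-2.4,-0.9],[0,-0.7,0],2],
    [[-0.7,-2.4,-0.9],[0,-0.7,0],2],
    [[-2.6,0.5,-3.8],[0,0,0],2],
    [[-2.6,0.5,-3.8],[0,0,0],2],
    [[-2.6,0.5,-3.8],[0,0,0],2],
  ],
)

```text
t: 43.12
eef_pos: [565.5, -251.1, 143.6]
tcp_rot: [-1.575, -0.008, 0.025]
ft_force: [0.9, -0.4, -0.5]
opening: 0.287
```

Request:
apply_moves(
  increments=[
    [[-2.6,0.5,-3.8],[0,0,0],2],
    [[-2.6,0.5,-3.8],[0,0,0],2],
    [[-2.5,0.5,-3.6],[0,0,0],2],
    [[0,2,0],[0,0,0],2],
    [[0,2,0],[0,0,0],2],
  ],
)

```text
t: 43.75
eef_pos: [488.1, -372.9, 92.6]
tcp_rot: [-1.58, -0.013, 0.021]
ft_force: [-0.6, -0.0, -0.1]
opening: 0.292
```

Run:
```python
from h import *
p,C=shot('side');print(find(p,C,'pull1'),find(p,C,'tray_in'))
T,s=tool();print(s['eef_pos'],s['ft_force'],s['opening'])
plan([(488,-370,18,91,2,25)])
```

```text
[([482.0, -369.0, 83.0], 0.86), ([435.0, -368.0, 8.0], 0.7), ([710.0, -98.0, 38.0], 0.62), ([506.0, 153.0, 23.0], 0.2)] [([484.0, -373.0, 9.0], 0.82)]
[ 488.19706602 -372.08024129   92.25161649] [-0.32129264 -1.18030187 -0.65573207] 0.28901529170946966
t 43.9 joints [-0.76  0.61  1.71  0.    0.8  -2.36] jaw end 91.0
[[[0,2.5,0.1],[0.4,0.1,0.7],2],[[0,2.5,0.1],[0,0.1,0],2],[[0,2.5,0.1],[0,0.1,0],2],[[0,0,0],[0,0,0],2],[[0,0,0],[0,0,0],2]]
```

Request:
apply_moves(
  increments=[
    [[0,2.5,0.1],[0.4,0,0.7],2],
    [[0,2.5,0.1],[0,0,0],2],
    [[0,2.3,0],[0,0,0],2],
    [[0,0,0],[0,0,0],2],
    [[0,0,0],[0,0,0],2],
  ],
)

```text
t: 44.52
eef_pos: [491.9, -371.5, 24.7]
tcp_rot: [-1.578, -0.006, 0.024]
ft_force: [-0.1, -0.7, -1.1]
opening: 0.289
```

Run:
```python
from h import *
p,C=shot('side');print(find(p,C,'pull1'))
T,s=tool();print(s['eef_pos'],s['ft_force'],s['opening'])
```

```text
[([486.0, -369.0, 15.0], 0.84), ([436.0, -370.0, 8.0], 0.76), ([708.0, -102.0, 35.0], 0.69)]
[ 491.79858208 -371.49219016   24.59108701] [ 0.70756318  0.09843801 -1.00794274] 0.28802172940627296
```

Request:
apply_moves(
  increments=[
    [[0,0.4,0],[0.3,0,0.3],2],
    [[0,0.3,0],[0,0,0],2],
    [[0,0,0],[0,0,0],2],
    [[0,0,0],[0,0,0],4],
    [[0,0,0],[0,0,0],6],
  ],
)

```text
t: 45.25
eef_pos: [492.2, -372.0, 18.6]
tcp_rot: [-1.573, -0.001, 0.024]
ft_force: [-0.1, 0.4, 0.1]
opening: 0.44
```

Request:
apply_moves(
  increments=[
    [[0,0,0],[0,0,0],6],
    [[0,-2,0],[0,0,0],6],
    [[0,-5,0],[0,0,0],6],
    [[0,-5,0],[0,0,0],6],
    [[0,0,0],[0,0,0],6],
  ],
)

```text
t: 45.88
eef_pos: [492.0, -371.6, 141.7]
tcp_rot: [-1.573, -0.001, 0.024]
ft_force: [0.5, 0.3, -1.9]
opening: 0.631
```

Run:
```python
from h import *
T,s=tool();print(s['eef_pos'])
p,C=shot('side');print(find(p,C,'pull1'))
plan([(700,-115,145,90,6,58),(709,-101,125,90,6),(709,-101,125,90,6,1)])
```

```text
[ 491.96497555 -371.61880892  141.66781904]
[([711.0, -99.0, 37.0], 0.62), ([486.0, -372.0, 5.0], 0.56), ([435.0, -371.0, 8.0], 0.56)]
t 45.975 joints [-0.75  0.56  1.66 -0.    0.92 -2.35] jaw end 90.0
[[[3.6,-0.1,4.2],[-0.1,0.2,-0.2],6],[[3.6,-0.1,4.2],[0,0.2,0],6],[[3.6,-0.1,4.2],[0,0.2,0],6],[[3.5,-0.1,4.2],[0,0.2,0],6],[[3.5,-0.1,4.2],[0,0.2,0],6]]
[[[3.5,-0.1,4.2],[0,0.2,0],6],[[0.9,2,1.4],[0,0,0],6],[[0,0,0],[0,0,0],6],[[0,0,0],[0,0,0],6],[[0,0,0],[0,0,0],6]]
```

Request:
apply_moves(
  increments=[
    [[3.6,-0.1,4.2],[0,0.2,0],6],
    [[3.6,-0.1,4.2],[0,0.2,0],6],
    [[3.6,-0.1,4.2],[0,0.2,0],6],
    [[3.5,-0.1,4.2],[0,0.2,0],6],
    [[3.5,-0.1,4.2],[0,0.2,0],6],
  ],
)

```text
t: 46.6
eef_pos: [666.1, -154.2, 133.6]
tcp_rot: [-1.563, 0.015, -0.002]
ft_force: [0.1, -0.7, -0.2]
opening: 0.632
```

Request:
apply_moves(
  increments=[
    [[3.2,0,4.2],[0,0.2,0],6],
    [[0.9,1,1],[0,0,0],6],
    [[0,0,0],[0,0,0],6],
    [[0,0,0],[0,0,0],6],
    [[0,0,0],[0,0,0],6],
  ],
)

```text
t: 47.22
eef_pos: [706.2, -99.2, 115.6]
tcp_rot: [-1.561, 0.025, -0.003]
ft_force: [-0.1, 0.4, 0.6]
opening: 0.633
```

Run:
```python
from h import *
T,s=tool();print(s['eef_pos'])
p,C=shot('wrist');save(p,'w10.png');print(find(p,C,'pull1'),find(p,C,'pull1','look_for'))
plan([(708,-101,50,90,6,28)])
```

```text
[706.21344058 -99.19560488 115.6109562 ]
[([709.0, -104.0, 42.0], 0.82)] [([703.0, -101.0, 71.0], 0.82)]
t 47.375 joints [-0.23  0.72  1.39  0.    1.05 -1.8 ] jaw end 90.0
[[[0,2.2,-0.1],[-0.5,-0.1,-1.4],6],[[0,2.2,-0.1],[0,-0.1,0],6],[[0,2.2,-0.1],[0,-0.1,0],6],[[0,0,0],[0,0,0],6],[[0,0,0],[0,0,0],6]]
```

View pics/w10.png

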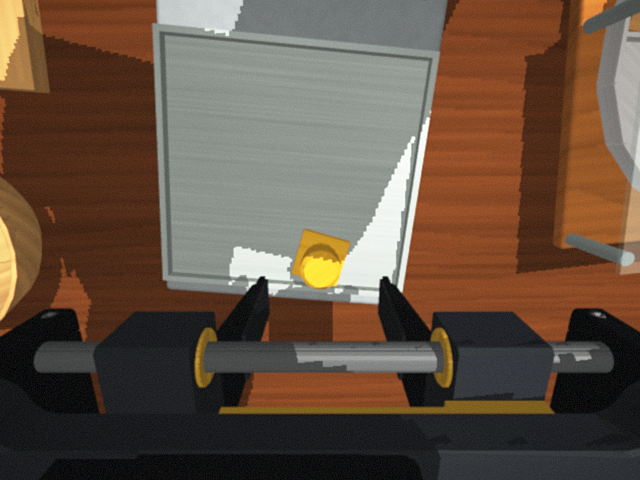

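Request:
apply_moves(
  increments=[
    [[0,2.2,0],[-0.5,0,-1.4],6],
    [[0,2.2,-0.1],[0,0,0],6],
    [[0,2.0,0],[0,0,0],6],
    [[0,0,0],[0,0,0],4],
    [[0,0,0],[0,0,0],2],
  ],
)

```text
t: 48.0
eef_pos: [706.8, -101.7, 52.7]
tcp_rot: [-1.571, -0.005, -0.005]
ft_force: [-0.5, 0.7, 0.3]
opening: 0.468
```

Request:
apply_moves(
  increments=[
    [[0,0,0],[0,0,0],2],
    [[0,0,0],[0,0,0],2],
    [[0,0,0],[0,0,0],2],
    [[0,-1,0],[0,0,0],2],
    [[0,-4,0],[0,0,0],2],
  ],
)

```text
t: 48.62
eef_pos: [705.8, -101.4, 103.2]
tcp_rot: [-1.57, -0.002, -0.005]
ft_force: [-0.7, 0.5, -1.5]
opening: 0.288
```

Run:
```python
from h import *
plan([(690,-130,150,91,2,50),(540,-366,120,91,2,52),(540,-371,80,91,2,40)])
```

```text
t 48.625 joints [-0.24  0.72  1.43  0.    0.99 -1.8 ] jaw end 91.0
[[[-0.8,-2.3,-1.4],[0,-0.6,0.1],2],[[-0.8,-2.3,-1.4],[0,-0.6,0],2],[[-2.6,0.5,-3.9],[0,0,0],2],[[-2.6,0.5,-3.9],[0,0,0],2],[[-2.6,0.5,-3.9],[0,0,0],2]]
[[[-2.6,0.5,-3.9],[0,0,0],2],[[-2.6,0.5,-3.9],[0,0,0],2],[[-2.6,0.5,-3.9],[0,0,0],2],[[0,2,-0.2],[0,0,0],2],[[0,2,-0.2],[0,0,0],2]]
```

Request:
apply_moves(
  increments=[
    [[-0.8,-2.3,-1.4],[0,-0.6,0],2],
    [[-0.8,-2.3,-1.4],[0,-0.6,0],2],
    [[-2.6,0.5,-3.9],[0,0,0],2],
    [[-2.6,0.5,-3.9],[0,0,0],2],
    [[-2.6,0.5,-3.9],[0,0,0],2],
  ],
)

```text
t: 49.25
eef_pos: [611.4, -253.4, 141.7]
tcp_rot: [-1.573, -0.009, 0.022]
ft_force: [-0.4, -0.3, -1.3]
opening: 0.288
```

Request:
apply_moves(
  increments=[
    [[-2.6,0.5,-3.9],[0,0,0],2],
    [[-2.6,0.5,-3.9],[0,0,0],2],
    [[-2.4,0.5,-3.7],[0,0,0],2],
    [[0,2,0],[0,0,0],2],
    [[0,2,0],[0,0,0],2],
  ],
)

```text
t: 49.88
eef_pos: [529.2, -381.9, 89.1]
tcp_rot: [-1.576, -0.011, 0.016]
ft_force: [-0.1, 0.2, -1.3]
opening: 0.285
```

Run:
```python
from h import *
p,C=shot('side');print(find(p,C,'pull1'),find(p,C,'tray_in'))
T,s=tool();print(s['eef_pos'],s['ft_force'],s['opening'])
plan([(540,-371,18,91,2,25)])
```

```text
[([435.0, -368.0, 7.0], 0.92), ([532.0, -379.0, 71.0], 0.89), ([489.0, -372.0, 6.0], 0.7)] [([484.0, -371.0, 5.0], 0.73)]
[ 529.5634425 -380.9096395   88.7423403] [ 0.23011864 -0.00151772 -0.36690386] 0.286181191111892
t 50.025 joints [-0.73  0.66  1.61  0.    0.86 -2.32] jaw end 91.0
[[[0.4,2.4,0.3],[0.2,0,0.6],2],[[0.4,2.4,0.3],[0,0,0],2],[[0.4,2.4,0.3],[0,0,0],2],[[0,0,0],[0,0,0],2],[[0,0,0],[0,0,0],2]]
```

Request:
apply_moves(
  increments=[
    [[1.2,1,0.4],[0.2,0,0.6],2],
    [[0,2.6,0.3],[0,0,0],2],
    [[0,2.6,0.2],[0,0,0],2],
    [[0,0,0],[0,0,0],2],
    [[0,0,0],[0,0,0],2],
  ],
)

```text
t: 50.65
eef_pos: [546.1, -371.6, 28.9]
tcp_rot: [-1.575, -0.002, 0.019]
ft_force: [0.9, 0.4, -0.6]
opening: 0.29
```

Run:
```python
from h import *
p,C=shot('side');print(find(p,C,'pull1'))
T,s=tool();print(s['eef_pos'],s['ft_force'],s['opening'])
```

```text
[([434.0, -371.0, 7.0], 0.94), ([547.0, -371.0, 10.0], 0.81), ([486.0, -372.0, 7.0], 0.6)]
[ 545.85543855 -371.70269698   28.98099027] [ 0.59566851  0.58113981 -0.59924843] 0.2884703903413751
```

Request:
apply_moves(
  increments=[
    [[-0.3,0.4,0],[0.2,0,0],2],
    [[0,0.4,0],[0,0,0],2],
    [[0,0.3,0],[0,0,0],2],
    [[0,0,0],[0,0,0],4],
    [[0,0,0],[0,0,0],6],
  ],
)

```text
t: 51.38
eef_pos: [543.1, -372.5, 19.0]
tcp_rot: [-1.573, -0.004, 0.018]
ft_force: [0.2, 0.1, 0.4]
opening: 0.44
```

Request:
apply_moves(
  increments=[
    [[0,0,0],[0,0,0],6],
    [[0,-2,0],[0,0,0],6],
    [[0,-5,0],[0,0,0],6],
    [[0,-5,0],[0,0,0],6],
    [[0,-5,0],[0,0,0],5],
  ],
)

```text
t: 52.0
eef_pos: [541.4, -371.3, 194.5]
tcp_rot: [-1.57, -0.001, 0.018]
ft_force: [-0.0, -0.6, -0.7]
opening: 0.57
```

Run:
```python
from h import *
T,s=tool();print(s['eef_pos'])
for n in('side','scene'):
    p,C=shot(n);print(find(p,C,'pull1'),[(t,find(p,C,t)) for t in('blank','grip','finial')])
plan([(590,-150,200,92,5,58),(561,180,200,140.8,5,58,1),(561,224,160,140.8,5,40)])
```

```text
[ 541.44158723 -371.29893151  194.45175724]
[([486.0, -371.0, 5.0], 0.71), ([432.0, -371.0, 8.0], 0.7), ([546.0, -373.0, 1.0], 0.6)] [('blank', [([508.0, 153.0, 24.0], 0.73)]), ('grip', [([559.0, 225.0, 93.0], 0.81)]), ('finial', [([506.0, 154.0, 23.0], 0.67), ([563.0, 305.0, 25.0], 0.55)])]
[([489.0, -372.0, 7.0], 0.6), ([435.0, -367.0, 3.0], 0.52), ([545.0, -374.0, -0.0], 0.42)] [('blank', [([298.0, -265.0, -3.0], 0.7), ([507.0, 160.0, 17.0], 0.61)]), ('grip', [([562.0, 222.0, 88.0], 0.72)]), ('finial', [])]
t 52.5 joints [-0.7   0.56  1.5   0.    1.08 -2.29] jaw end 140.8
[[[1.3,-0.2,5.5],[-0.2,-0.2,-0.1],5],[[1.3,-0.2,5.5],[0,-0.2,0],5],[[1.4,-0.2,5.5],[0,-0.2,0],5],[[1.4,-0.2,5.5],[0,-0.2,0],5],[[-0.3,0,5.5],[0,-8.1,0],5]]
[[[0.5,0,5.5],[0,-8.1,0],5],[[1.3,0,5.4],[0,-8.1,0],5],[[2,0,5.1],[0,-8.1,0],5],[[2.7,0,4.8],[0,-8.1,0],5],[[3.4,0,4.4],[0,-8.1,0],5]]
[[[1.7,2,1.4],[0,0,0],5],[[1.7,2,1.4],[0,0,0],5],[[0,0,0],[0,0,0],5],[[0,0,0],[0,0,0],5],[[0,0,0],[0,0,0],5]]
```

Request:
apply_moves(
  increments=[
    [[1.3,-0.2,5.5],[-0.2,-0.2,0],5],
    [[1.3,-0.2,5.5],[0,-0.2,0],5],
    [[1.4,-0.2,5.5],[0,-0.2,0],5],
    [[1.4,-0.2,5.5],[0,-0.2,0],5],
    [[-0.3,0,5.5],[0,-8.1,0],5],
  ],
)

```text
t: 53.12
eef_pos: [586.5, -91.1, 194.5]
tcp_rot: [-1.568, 0.005, 0.17]
ft_force: [0.7, 0.4, 0.3]
opening: 0.523
```

Request:
apply_moves(
  increments=[
    [[0.5,0,5.5],[0,-8.1,0],5],
    [[1.3,0,5.4],[0,-8.1,0],5],
    [[2,0,5.1],[0,-8.1,0],5],
    [[2.7,0,4.8],[0,-8.1,0],5],
    [[3.4,0,4.4],[0,-8.1,0],5],
  ],
)

```text
t: 53.75
eef_pos: [560.1, 193.1, 192.5]
tcp_rot: [-1.562, 0.005, 0.901]
ft_force: [1.5, -0.3, 0.6]
opening: 0.525
```

Run:
```python
from h import *
T,s=tool();print(s['eef_pos'],s['joints'])
p,C=shot('wrist');save(p,'w11.png');print([(t,find(p,C,t)) for t in('blank','grip','opening','stand','pull1','finial')])
plan([(560.5,224.5,135,140.8,5,40)])
```

```text
[560.08349663 193.07922557 192.45403971] [ 0.21886605  0.47102004  1.66119379  0.00417363  1.01898009 -2.25478353]
[('blank', [([509.0, 155.0, 30.0], 0.9)]), ('grip', [([566.0, 220.0, 94.0], 0.59)]), ('opening', [([564.0, 225.0, 90.0], 0.52)]), ('stand', [([564.0, 222.0, -2.0], 0.88)]), ('pull1', []), ('finial', [])]
t 54.1 joints [ 0.21  0.47  1.66  0.    1.02 -2.25] jaw end 140.8
[[[1.3,2.9,1.1],[-0.5,0.2,-0.3],5],[[1.3,2.9,1.1],[0,0.2,0],5],[[0,0,0],[0,0,0],5],[[0,0,0],[0,0,0],5],[[0,0,0],[0,0,0],5]]
```

View pics/w11.png

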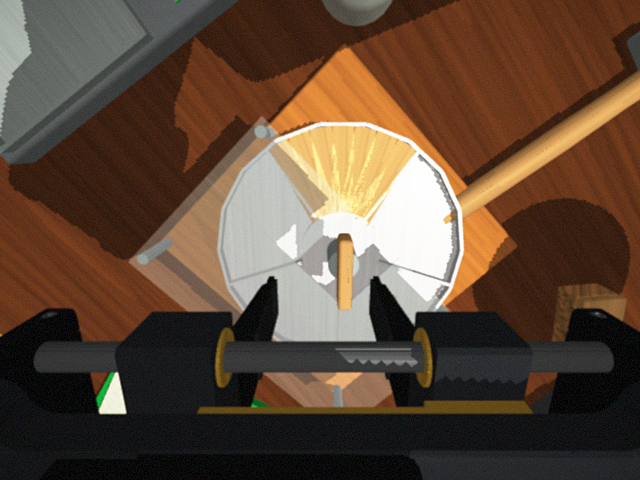

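Run:
```python
from h import *
p,C=shot('wrist')
a=ray(p,C,346,47,14);b=ray(p,C,516,243,14);d=a-b;print(a,b,np.linalg.norm(d),'stand x dir',np.degrees(np.arctan2(d[1],d[0]))+90)
a=ray(p,C,346,236,104);b=ray(p,C,345,310,104);d=a-b;print(a,b,np.linalg.norm(d),'blank dir',np.degrees(np.arctan2(d[1],d[0]))%360)
```

```text
[442.11212173  75.09569848  14.        ] [414.42767434 338.37669372  14.        ] 264.732527433935 stand x dir 6.002690482240922
[541.97171513 193.47369996 104.        ] [582.31795255 244.22462659 104.        ] 64.83421495421493 blank dir 231.51581885584628
```

Request:
apply_moves(
  increments=[
    [[1.3,2.9,1.1],[-0.5,0.2,-0.3],5],
    [[1.3,2.9,1.1],[0,0.2,0],5],
    [[0,2.4,0],[0,0,0],5],
    [[0,2.2,0],[0,0,0],5],
    [[0,0,0],[0,0,0],3],
  ],
)

```text
t: 54.78
eef_pos: [562.3, 219.3, 86.8]
tcp_rot: [-1.573, -0.002, 0.875]
ft_force: [-0.3, -0.4, -0.1]
opening: 0.469
```

Request:
apply_moves(
  increments=[
    [[0.3,0,0.4],[0,0,0],4],
    [[0,0,0],[0,0,0],1],
    [[0,0,0],[0,0,0],0.5],
    [[0,0,0],[0,0,0],0.5],
    [[0,0,0],[0,0,0],0.5],
  ],
)

```text
t: 55.4
eef_pos: [561.4, 224.6, 89.7]
tcp_rot: [-1.573, -0.005, 0.873]
ft_force: [-4.5, 7.6, -3.1]
opening: 0.122
```

Request:
apply_moves(
  increments=[
    [[0,0,0],[0,0,0],0.5],
    [[0,0,0],[0,5,0],0.5],
    [[0,0,0],[0,10,0],0.5],
    [[0,0,0],[0,10,0],0.5],
    [[0,0,0],[0,10,0],0.5],
  ],
)

```text
t: 56.02
eef_pos: [561.5, 224.5, 89.7]
tcp_rot: [-1.57, -0.005, 0.245]
ft_force: [0.1, 1.0, -1.2]
opening: 0.123
```

Run:
```python
from h import *
T,s=tool();print(s['eef_pos'],s['ft_force'],s['opening'],np.degrees(np.arctan2(T[1,2],T[0,2])))
p,C=shot('side');print([(t,find(p,C,t)) for t in('blank','opening')])
p,C=shot('scene');print([(t,find(p,C,t)) for t in('blank','opening')])
```

```text
[561.54839119 224.49087484  89.71131366] [ 0.14843067  0.96247816 -1.15399255] 0.12293394376544986 104.06601515980216
[('blank', [([476.0, 202.0, 22.0], 0.61)]), ('opening', [([474.0, 218.0, 24.0], 0.7)])]
[('blank', [([479.0, 205.0, 19.0], 0.57)]), ('opening', [])]
```

Request:
apply_moves(
  increments=[
    [[0,0,0],[0,5,0],0.5],
    [[0,0,0],[0,4,0],0.5],
    [[0,0,0],[0,0,0],0.5],
    [[0,0,0],[0,0,0],2],
    [[0,0,0],[0,0,0],3],
  ],
)

```text
t: 56.95
eef_pos: [561.8, 224.4, 90.0]
tcp_rot: [-1.57, -0.006, 0.105]
ft_force: [-0.6, 0.2, -0.7]
opening: 0.264
```

Request:
apply_moves(
  increments=[
    [[0,0,0],[0,0,0],4],
    [[0,-2,0],[0,0,0],4],
    [[0,-5,0],[0,0,0],4],
    [[0,-5,0],[0,0,0],4],
    [[0,-5,0],[0,0,0],4],
  ],
)

```text
t: 57.58
eef_pos: [559.7, 223.6, 261.1]
tcp_rot: [-1.571, 0.002, 0.108]
ft_force: [0.8, 0.7, 0.1]
opening: 0.42
```

Request:
apply_moves(
  increments=[
    [[-2,-3,-3],[0,0,0],4],
    [[-2,-3,-3],[0,0,0],4],
    [[-2,0,-3],[0,0,0],4],
    [[0,0,0],[0,0,0],4],
    [[0,0,0],[0,0,0],4],
  ],
)

```text
t: 58.2
eef_pos: [509.4, 125.8, 327.9]
tcp_rot: [-1.571, -0.008, 0.111]
ft_force: [-0.1, 0.1, -0.2]
opening: 0.422
```

Run:
```python
from h import *
T,s=tool();print(s['eef_pos'],s['ft_force'],np.degrees(np.arctan2(T[1,2],T[0,2])))
p,C=shot('wrist');save(p,'w12.png');print([(t,find(p,C,t)) for t in('blank','opening','grip','stand')])
for n in('side','scene'):
    p,C=shot(n);save(p,n+'9.png');print(n,[(t,find(p,C,t)) for t in('blank','opening','finial','pull1','gluepot','hammer','block','bowl','folder','steelrule')])
```

```text
[509.40556786 125.75240198 327.90213117] [-0.12198984  0.05193168 -0.2229868 ] 96.38384884462235
[('blank', [([475.0, 217.0, 30.0], 0.67)]), ('opening', []), ('grip', [([565.0, 221.0, 92.0], 0.72)]), ('stand', [])]
side [('blank', [([474.0, 215.0, 24.0], 0.66)]), ('opening', [([472.0, 222.0, 26.0], 0.73), ([690.0, -379.0, 1.0], 0.52), ([488.0, -369.0, 1.0], 0.41), ([543.0, -369.0, 3.0], 0.29)]), ('finial', [([614.0, -117.0, 3.0], 0.34)]), ('pull1', [([546.0, -369.0, -1.0], 0.93), ([432.0, -370.0, 6.0], 0.92), ([488.0, -371.0, 9.0], 0.76)]), ('gluepot', [([395.0, 46.0, 0.0], 0.79), ([558.0, 227.0, 95.0], 0.66), ([612.0, -121.0, 1.0], 0.43)]), ('hammer', [([328.0, 272.0, -1.0], 0.65), ([386.0, -133.0, 3.0], 0.4), ([486.0, -373.0, 9.0], 0.33)]), ('block', [([407.0, 479.0, 2.0], 0.8)]), ('bowl', [([686.0, -382.0, 1.0], 0.93), ([386.0, -133.0, -0.0], 0.22)]), ('folder', [([385.0, -132.0, -2.0], 0.78)]), ('steelrule', [([295.0, -261.0, -2.0], 0.97)])]
scene [('blank', []), ('opening', []), ('finial', []), ('pull1', [([543.0, -372.0, 1.0], 0.54), ([436.0, -368.0, -1.0], 0.49), ([506.0, -155.0, 62.0], 0.28)]), ('gluepot', [([401.0, 44.0, 2.0], 0.56)]), ('hammer', [([333.0, 271.0, 1.0], 0.73)]), ('block', [([405.0, 475.0, -3.0], 0.76)]), ('bowl', [([689.0, -382.0, 5.0], 0.68), ([562.0, 223.0, 85.0], 0.27), ([333.0, 270.0, 0.0], 0.22)]), ('folder', [([388.0, -133.0, -3.0], 0.5)]), ('steelrule', [([298.0, -263.0, -3.0], 0.86), ([489.0, -367.0, -2.0], 0.52)])]
```

View pics/w12.png

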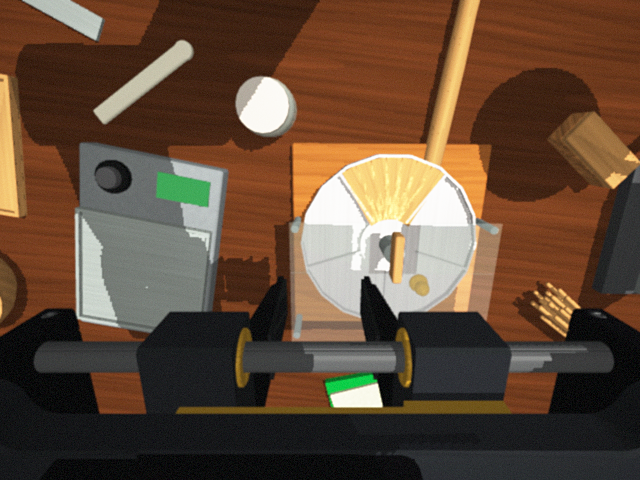

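View pics/side9.png

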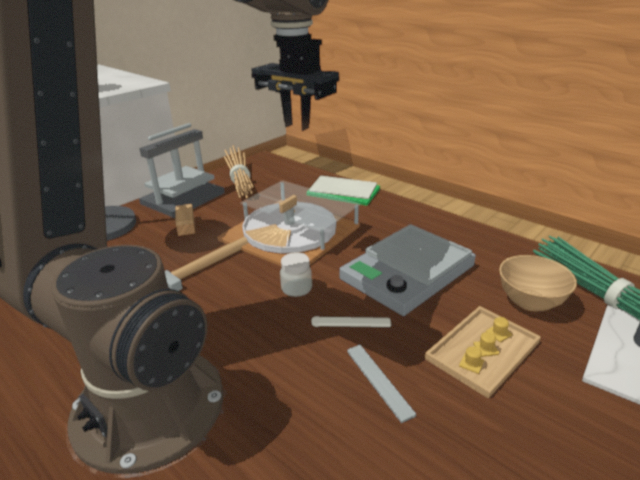

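The pictures show all three pulls upright in the tray (side view, about 473,357 / 487,343 / 500,326). The closed segment is centred in the opening, the finial is still in the carousel, and the bystanders haven't moved. I'll hand it in.

```bash
python3 -c "
from cell import env;print(env.job_done())"
```

```text
the job is handed in; nothing more can be done
None
```

The job is handed in after about 58 s of robot time. All three pulls went onto the scale pan, I pressed and released the button, and then moved the pulls into the tray. The carousel's closed segment is back at the front opening.

- **Pulls:** the first two already stood in the open front, so I lifted them out directly. For the third I turned the carousel about 160°. The cameras saw all three lying on the pan, let go, before and after the press. One was later knocked about 2 cm on the pan; I found it again and moved it. At the end all three stand upright in the tray, at x of about 435, 488 and 545 mm.
- **Button:** the press went to z of about 48–50 mm, from a button top estimated at 51–62 mm, with far more than the 5 N needed, so I take it as fully down. I couldn't read the button's travel directly.
- **Risk:** my last press step was too hard and the wrist force read 117 N, close to the 120 N limit. I backed off at once, but a higher peak between readings can't be ruled out.
- **Carousel:** the closed segment measured at about 185°, and the opening at about 182–186°. The finial is still in its compartment.
- **Bystanders:** the network positions of all six match those at the start to within about 4 mm. At the end the arm was holding and touching nothing.

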